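Cull contact bars, load the test fixture, clamp and switch on

TASK

Get this batch of brass contact bars ready for test: put every good straight full-length bar into a slot of the black fixture, lying flat on both rails (any slot, either way round), and put every faulty bar (short, kinked or L-bent) into the red reject tray. The toggle clamp may be found shut or open: open it if need be, load all the good bars, shut it so that its feet press on them, and only then flip the test switch fully on. Leave the clamp shut and the switch on, and do not disturb the other things on the bench.

Things in the scene. Friction and masses are not known exactly. Their poses are not given: they have to be found in the camera images.
- fixture: fixed black test fixture, base plate 180 x 220 x 10 mm; origin on the table under the middle slot; its x points from the slots to the clamp pivot (roughly away from the robot), y along the row of slots. Three slots along its x, 50 mm apart; in each the two ends of a bar lie on rails; between the rails there is free space under the bar, down to the base plate, for fingers holding the bar's middle
- clamp (a joint): toggle clamp: hold-down arm with 134 mm crossbar and three rubber feet, and a handle, one rigid lever hinged along the fixture's y. 0 rad: feet on bars in the slots; -0.08: shut on empty slots, handle leaning 30 deg over them; 1.92: open, crossbar up behind the slots, handle nearly level, away from them. Over-centre: let go, its weight drives it from about 0.97 to the nearer end (3 N at the grip)
- clamp_pivot (a point): point on the clamp's hinge axis, midway between the bracket cheeks, 85 mm in +x of the fixture's origin and 65 mm above the table; turns with the fixture, not with the clamp
- clamp_knob (a point): centre of the clamp handle's red grip, a cylinder 22 mm in diameter, 28 mm long, axis parallel to the hinge, 100 mm from the pivot. With the clamp at q it lies -100 sin(0.524-q) mm along the fixture's x and 100 cos(0.524-q) mm up from the pivot. Rod below it 12 mm thick. It can be pinched from above on its end faces and led round the hinge, or pushed
- switch (a joint): test switch of the fixture, a small lever on a grey block, 70 mm in +x and 98 mm in -y of the fixture's origin; 0 rad off (leans towards the fixture's -x), 1.0 rad on (leans to +x); stays where it is left, light to push
- switch_tip (a point): tip of the switch lever (50 mm long from its hinge); moves with the lever along the fixture's x
- tray: red reject tray, fixed, open on top, 220 (x) x 150 (y) x 35 mm high, walls and floor 5 mm; origin under its centre
- mat: blue mat 250 x 230 x 4 mm on which the batch lies; origin under its centre; fixed. Mat and tray may lie on either side of the fixture
- slot_1 (a point): middle of the +y slot of the fixture at the height of the rail floor (30 mm above the table); x along the slot. The rails reach from 22 to 48 mm either side of it; cheeks 8 mm high on them leave a gap 23 mm wide, end stops leave 96 mm of length
- slot_2 (a point): middle of the middle slot of the fixture at the height of the rail floor (30 mm above the table); x along the slot. The rails reach from 22 to 48 mm either side of it; cheeks 8 mm high on them leave a gap 23 mm wide, end stops leave 96 mm of length
- slot_3 (a point): middle of the -y slot of the fixture at the height of the rail floor (30 mm above the table); x along the slot. The rails reach from 22 to 48 mm either side of it; cheeks 8 mm high on them leave a gap 23 mm wide, end stops leave 96 mm of length
- bar_1: good brass contact bar, straight, 90 (x) x 18 (y) x 10 mm (z), with an upright steel stud (9 mm thick, tops 20 mm above the underside) 34 mm either side of the middle; origin at the centre of the underside; 130 g. May be absent
- bar_2: good brass contact bar, straight, 90 (x) x 18 (y) x 10 mm (z), with an upright steel stud (9 mm thick, tops 20 mm above the underside) 34 mm either side of the middle; origin at the centre of the underside; 130 g. May be absent
- bar_3: good brass contact bar, straight, 90 (x) x 18 (y) x 10 mm (z), with an upright steel stud (9 mm thick, tops 20 mm above the underside) 34 mm either side of the middle; origin at the centre of the underside; 130 g. May be absent
- odd_short: faulty brass bar, too short: straight, 60 (x) x 18 x 10 mm, with an upright steel stud (9 mm thick, tops 20 mm above the underside) 22 mm either side of the middle; origin at the centre of the underside. May be absent
- odd_kinked: faulty brass bar, kinked sideways: a straight part 55 (x) x 18 x 10 mm centred on the origin, then a 32 mm end turned 34 degrees from +x towards +y; a stud on each part; origin at the underside. May be absent
- odd_hooked: faulty brass bar, bent to an L: a straight part 70 (x) x 18 x 10 mm centred on the origin, and at its +x end a leg 18 mm wide that reaches 33 mm towards +y from the part's middle line; a stud on each part; origin at the underside. May be absent
- component_box_1: black component box 75 x 110 x 45 mm, a bystander: leave it alone; origin under its centre
- component_box_2: black component box 75 x 110 x 45 mm, a bystander: leave it alone; origin under its centre
- plug_red: red plug, 42 x 14 x 14 mm, a bystander: leave it alone; origin under its centre
- plug_black: black plug, 42 x 14 x 14 mm, a bystander: leave it alone; origin under its centre
- screwdriver: screwdriver, 160 mm long, a bystander: leave it alone; origin near its middle
- mug: white mug, 76 mm wide, 90 mm high, a bystander: leave it alone; origin under its centre
- nut_jar: jar with a grey cap, 56 mm wide, 60 mm high, a bystander: leave it alone; origin under its centre
There are look-alikes about, which are no part of the job. Leave any purple look-alike of the odd_kinked alone.

How it is judged:
By the outcome, as a careful person would: the job done as asked, in the order asked, and still so for the second after the job is handed in, with the robot touching nothing.
Of bar_1, bar_2, bar_3 only 2 to 3 are there at a start; the rules pass over those that are not, and their reading is None.
Of odd_short, odd_kinked, odd_hooked only 2 to 3 are there at a start; the rules pass over those that are not, and their reading is None.
At some moment in a run one of bar_1, bar_2, bar_3, odd_short, odd_kinked, odd_hooked may be knocked a few centimetres aside while the robot is not near it.
It also fails if it takes over 210 s, if anything falls off the work surface, if the arm or the gripper's body presses on something with over 40 N, if the wrist force passes 120 N, or if a joint passes its speed limit or range.

ROBOT

A 6-joint arm with a two-finger parallel gripper is mounted at the origin on the work surface. World frame = base frame: x ahead of the robot, y to its left, z up, the work surface at z = 0. Lengths are in m, angles in rad, forces in N, time in s.
With the tool pointing down it reaches from about 0.425 to 0.925 m from the base axis. Payload 12.5 kg.
Tool frame: the origin (TCP) lies at the very end of the fingers, on their centre line; the grasp point (between the pads) lies 19 mm behind it; z points along the fingers, y is the direction in which the jaws open and shut (so a half turn about z gives the same grasp; the last joint's range is limited). The gripper opens to 85 mm and grips with 20 to 120 N. Pads are 22 mm wide; open, the fingers measure 114 mm over their backs; the gripper's body (76 mm by 85 mm) begins 54 mm behind the grasp point. The pads swing forward as they close: fully open they stand 13 mm farther back than shut.
Start: joints at [-1.276, 0.491, 1.559, -0, 1.092, -0.106], TCP at [0.244, -0.575, 0.231] pointing down, gripper open.
Joint ranges: [-3.1, 3.1], [-0.84, 2.19], [0.05, 2.79], [-1.13, 4.28], [0.06, 2.93], [-2.69, 2.69]. Speed limits (rad/s): [2.22, 2.22, 2.79, 3.14, 3.14, 3.14].

INTERFACE

Orientations are given as a unit quaternion [x, y, z, w].
In Python, from cell import manip, eyes, spotter gives the robot as it stands. The module is installed in compiled form; this text tells all that it offers.
- The arm moves only by the shell command python3 -m handwheel 'ROWS'. ROWS is text: rows parted by semicolons, each of 5 numbers parted by spaces: the opening in per cent of the stroke, from 0 (shut) to 100 (fully open), then the shift along the world's x, y, z in cm, then the turn about the world's z in degrees. In form: gripper dx dy dz turn; .... A call has 1 to 10 rows; each row is the pose to reach, as a shift and turn from the pose measured when the call began; what a row does not reach only later rows make up. A row lasts 1/10 s, in which the tool goes at most 50 mm and 8.59 degrees, less where a joint would pass 70% of its speed; a pose out of reach is approached as far as the arm can. A call with a gripper value outside its range is refused whole. The fingers move at their own pace and stop on an object; the grip force is fixed at half the most. Time passes only in rows, so rows that repeat a pose let the fingers close. It gives the time, the measured TCP pose, the force and the opening at its end, in the units of the state.
- manip.read_state(): the state, without advancing time (a new reading comes with each control period).
- eyes.get_image(name): name is "side" or "top" or "wrist"; returns (picture, depth): 400x640x3 uint8, red, green, blue; 400x640 float32, m along the optical axis (not along the pixel's ray), 0 where there is no reading.
- eyes.camera_params(name): a dict with "fovy" (degrees; the focal length in pixels is half the picture's height over the tangent of half this angle, whatever the lens; pixels are square), "cx", "cy" (the principal point, pixels), "R" (3x3) and "t" (3): a world point X has camera coordinates R X + t. Camera axes: x right, y down, z forward; pixel columns grow to the right and rows downward; lengths in m; the calibration is good to about 2 mm. A picture is of the moment at which its call begins: read the wrist's pose just before it. camera_params takes no time and is no camera call; for the wrist camera it gives the pose at the moment of the call.
- manip.close_job(): hands the job in, once; it reports no verdict.
Trained networks look in the newest picture that a camera, given by its name, has taken for a name from the list of things; names that differ only in an ending like _2 or _b are one class to them, and where a whole thing is asked for, a point or a joint stands for the part that bears it (a point fixed in the world has none). Each returns a list of dicts, best first, with "score" (0 to 1); they miss things now and then, are a little off and sometimes report something else, mostly with a low value. They report only what shows in the picture. A call takes as long as a camera call. They do not tell look-alikes from the thing itself.
- spotter.search_frame(query, camera): "box" ([centre column, centre row, width, height] in pixels, round what is visible of it).
The state is a dict: "clock": time; "joint_pos": joint angles; "dq": joint speeds; "effort": joint torques, N m; "ee_pos": TCP position; "eef_rot": TCP orientation; "force": force on the tool from outside, world axes, zero at the start; "wrist_torque": the same for the moment, N m; "opening": finger opening in m.
Only numpy, scipy, OpenCV 4.12 (cv2) and the standard library are available. Lean on these libraries where they do the work, as an engineer would, in place of code of your own. Each camera call takes 0.05 s, during which the arm holds its last target.

## Working session

There is one attempt and no reset: what is moved stays moved. The work goes in short steps, Python scripts to look and compute and a shell command to move; the robot and the scene stay as the last step left them, time stands still between calls to the robot, and variables do not carry over. Pictures are saved under pics/ and viewed, and the job is handed in when it is done.

```bash
mkdir -p pics; cat > h.py <<'E'
import numpy as np, cv2
from cell import manip, eyes, spotter
def snap(cam,fn=None):
    p=eyes.camera_params(cam); im,d=eyes.get_image(cam)
    if fn: cv2.imwrite('pics/'+fn,im[:,:,::-1])
    np.savez('last_%s.npz'%cam,im=im,d=d,R=p['R'],t=p['t'],f=200/np.tan(np.radians(p['fovy'])/2),cx=p['cx'],cy=p['cy'])
    return im,d,p
class V:
    def __init__(s,cam):
        z=np.load('last_%s.npz'%cam); s.im=z['im'];s.d=z['d'];s.R=z['R'];s.t=z['t'];s.f=float(z['f']);s.cx=float(z['cx']);s.cy=float(z['cy'])
    def w(s,u,v,d=None):
        u=np.asarray(u,float);v=np.asarray(v,float)
        if d is None: d=s.d[np.round(v).astype(int),np.round(u).astype(int)]
        c=np.stack([(u-s.cx)/s.f*d,(v-s.cy)/s.f*d,d+0*u],-1)
        return (c-s.t)@s.R
    def wz(s,u,v,z):
        c=np.array([(u-s.cx)/s.f,(v-s.cy)/s.f,1.]); r=s.R.T@c; o=-s.R.T@s.t
        return o+r*(z-o[2])/r[2]
    def p(s,X):
        c=s.R@np.asarray(X)+s.t; return s.cx+s.f*c[0]/c[2], s.cy+s.f*c[1]/c[2]
    def cloud(s):
        vv,uu=np.mgrid[0:400,0:640]; return s.w(uu,vv,s.d)
E
python3 - <<'E'
from h import *
for c in ['top','side','wrist']:
    im,d,p=snap(c,c+'0.png'); print(c,p)
s=manip.read_state(); print(s)
E
```

```text
top {'fovy': 53.80090776237328, 'cx': 326.4082600842272, 'cy': 202.0256845324057, 'R': array([[ 0.01970065, -0.99969542, -0.01486436],
       [-0.98489673, -0.01684679, -0.17232123],
       [ 0.17201833,  0.0180347 , -0.98492865]]), 't': array([0.08307551, 0.54458232, 1.12852061])}
side {'fovy': 52.21524362042734, 'cx': 319.33167940603596, 'cy': 196.09429698764558, 'R': array([[-0.82185604, -0.56956323,  0.01226256],
       [-0.40747669,  0.57265658, -0.71135588],
       [ 0.39813991, -0.58962884, -0.70272501]]), 't': array([0.48790509, 0.24800095, 1.12354547])}
wrist {'fovy': 69.15759527151441, 'cx': 317.82408259719534, 'cy': 202.20042196070398, 'R': array([[ 0.39109682, -0.92034843, -0.00142894],
       [-0.88221511, -0.37533368,  0.28429056],
       [-0.2621827 , -0.1099245 , -0.9587371 ]]), 't': array([-0.62422265, -0.03808832,  0.37919478])}
{'clock': 0.15, 'joint_pos': array([-1.27558986e+00,  4.91445636e-01,  1.55929729e+00, -3.22300741e-05,
        1.09166217e+00, -1.05589348e-01]), 'dq': array([ 0.00113505, -0.00128238, -0.00142411,  0.00040449, -0.00030255,
        0.00115498]), 'effort': array([ 1.50345521e-03, -6.18706799e+01, -2.61691296e+01, -1.60709978e-04,
        3.20656014e-03, -1.55050492e-05]), 'ee_pos': array([ 0.24382166, -0.57531878,  0.23085092]), 'eef_rot': array([ 9.79985888e-01,  1.99066559e-01, -5.26887489e-05, -4.03043474e-04]), 'force': array([ 0.26565812, -0.06882547, -0.2780366 ]), 'wrist_torque': array([-0.00019558, -0.04594358, -0.06791716]), 'opening': 0.08502720331267881}
```

View pics/top0.png

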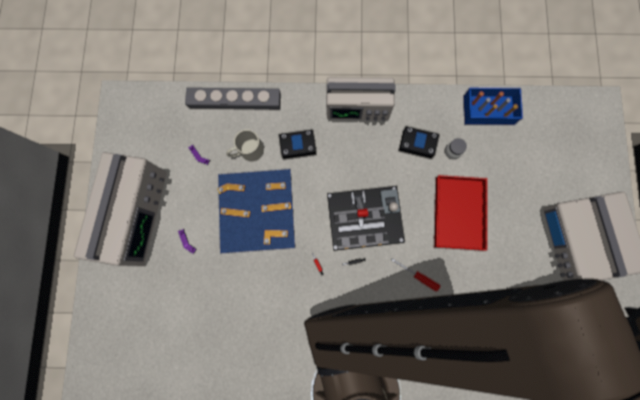

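View pics/side0.png

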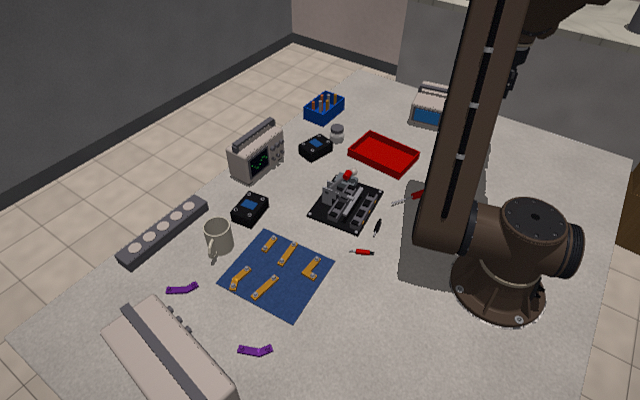

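View pics/wrist0.png

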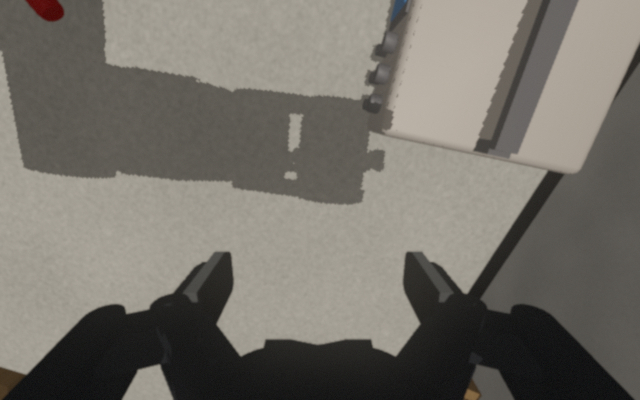

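Mat on the left carries five bars (kinked, short, two long, hooked). The clamp appears shut with its red grip at (363,213). The tray is on the right.

```bash
python3 - <<'E'
from h import *
v=V('top')
a=cv2.resize(v.im[160:262,205:305],None,fx=4,fy=4,interpolation=cv2.INTER_CUBIC)
b=cv2.resize(v.im[160:262,315:415],None,fx=4,fy=4,interpolation=cv2.INTER_CUBIC)
cv2.imwrite('pics/c0.png',np.hstack([a,b])[:,:,::-1])
P=v.cloud()
for n,(u,w) in dict(grip=(363,213),kn=(231,187),b1=(235,212),sh=(275,186),b2=(275,208),hk=(270,238),tray=(461,213),sw=(393,205),base=(395,240)).items(): print(n,P[w,u].round(3))
hsv=cv2.cvtColor(v.im,cv2.COLOR_RGB2HSV)
br=((hsv[...,0]>8)&(hsv[...,0]<25)&(hsv[...,1]>120)&(hsv[...,2]>90)).astype(np.uint8)
br[:160]=0; br[262:]=0; br[:,:205]=0; br[:,305:]=0
n,l,st,c=cv2.connectedComponentsWithStats(br)
for i in range(1,n):
    if st[i,4]<15: continue
    m=l==i; uu,vv=np.nonzero(m)[1],np.nonzero(m)[0]
    W=np.array([v.wz(x,y,.016)[:2] for x,y in zip(uu,vv)],np.float32)
    r=cv2.minAreaRect(W); print(c[i].round(1),st[i,4],np.array(r[0]).round(3),np.array(r[1]).round(3),round(r[2],1),'mean',W.mean(0).round(3), P[m][:,2].mean().round(4))
for nm,lo,hi,z,box in [('mat',(100,100,40),(125,255,200),.004,(160,262,205,305)),]:
    m=cv2.inRange(hsv,lo,hi); k=np.zeros_like(m);k[box[0]:box[1],box[2]:box[3]]=1; m=m*k
    vv,uu=np.nonzero(m); W=np.array([v.wz(x,y,z)[:2] for x,y in zip(uu,vv)],np.float32); print(nm,cv2.minAreaRect(W))
m=((hsv[...,0]<8)|(hsv[...,0]>172))&(hsv[...,1]>150); m[:165]=0;m[258:]=0;m[:,:425]=0;m[:,500:]=0
vv,uu=np.nonzero(m); W=np.array([v.wz(x,y,.03)[:2] for x,y in zip(uu,vv)],np.float32); print('tray',cv2.minAreaRect(W))
E
```

```text
grip [ 0.495 -0.008  0.161]
kn [0.591 0.391 0.015]
b1 [0.513 0.374 0.013]
sh [0.597 0.254 0.014]
b2 [0.528 0.252 0.01 ]
hk [0.436 0.263 0.008]
tray [ 0.524 -0.32   0.003]
sw [ 0.53  -0.099  0.088]
base [ 0.437 -0.116  0.011]
[229.9 187. ] 81 [0.592 0.392] [0.019 0.047] 5.4 mean [0.591 0.394] 0.0146
[275.2 186.1] 47 [0.596 0.252] [0.013 0.028] 0.9 mean [0.596 0.253] 0.0146
[275.4 206.9] 95 [0.531 0.25 ] [0.017 0.053] 8.2 mean [0.531 0.25 ] 0.0137
[234.2 212.2] 88 [0.512 0.376] [0.05  0.016] 84.7 mean [0.512 0.376] 0.0277
[272.5 233.6] 103 [0.446 0.254] [0.021 0.049] 1.0 mean [0.449 0.255] 0.0143
mat ((0.5217584371566772, 0.31279560923576355), (0.24165740609169006, 0.2229100614786148), 5.236230850219727)
tray ((0.5225865244865417, -0.30965614318847656), (0.1518459916114807, 0.2157026082277298), 87.16094970703125)
```

View pics/c0.png

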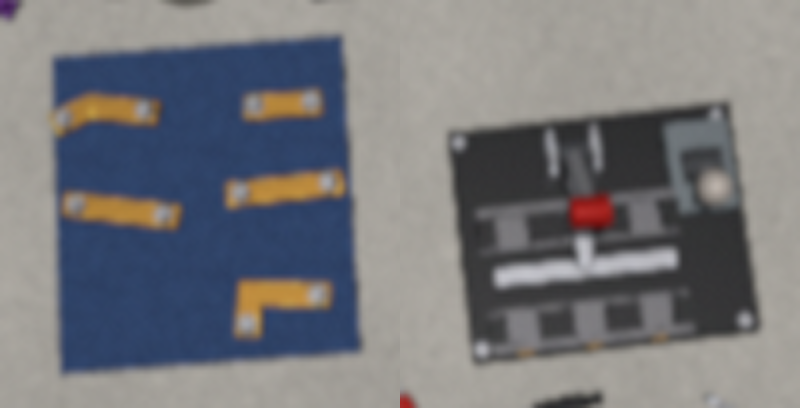

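```bash
python3 - <<'E'
from h import *
from scipy.spatial.transform import Rotation as Ro
s=manip.read_state(); v=V('wrist')
Rt=Ro.from_quat(s['eef_rot']).as_matrix()
print('cam pos in tool',Rt.T@(-v.R.T@v.t-s['ee_pos']))
print('cam axes in tool (rows x,y,z)',(v.R@Rt).round(3))
E
python3 -m handwheel '100 4 5 2 -8; 100 8 10 4 -15; 100 12 15 6 -23; 100 16 20 8 -23; 100 18 25 8 -23; 100 20 30 8 -23;100 20 35 8 -23; 100 20 40 8 -23; 100 20 45 8 -23; 100 20 45 8 -23'
```

```text
cam pos in tool [ 0.07189738 -0.00028375 -0.14262906]
cam axes in tool (rows x,y,z) [[ 0.001  1.     0.001]
 [-0.959  0.001 -0.284]
 [-0.284 -0.     0.959]]
clock: 1.15
ee_pos: [0.442, -0.1408, 0.3105]
eef_rot: [1.0, -0.0, 0.0, -0.0]
force: [1.4, 0.5, 0.5]
opening: 0.0854
```

```bash
python3 -m handwheel '100 4 5 0 0; 100 7 10 0 0; 100 10 14 0 0; 100 10 14 0 0;100 10 14 0 0'; python3 - <<'E'
from h import *
snap('wrist','w1.png')
E
```

```text
clock: 1.65
ee_pos: [0.543, 0.0017, 0.3099]
eef_rot: [1.0, 0.001, -0.0, -0.001]
force: [-0.6, -0.8, -1.4]
opening: 0.0854
```

View pics/w1.png

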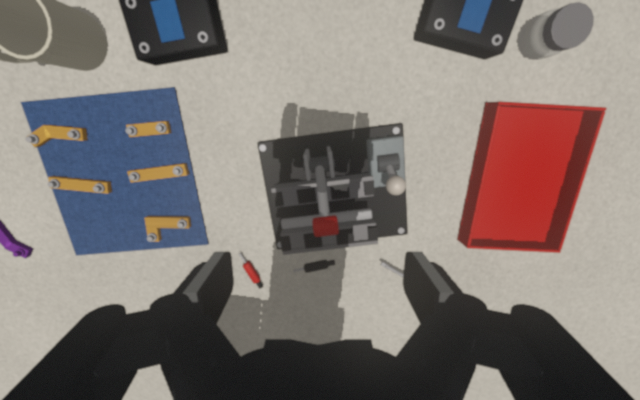

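```bash
cat >> h.py <<'E'
def bars(v,z=.016,tol=25):
    hsv=cv2.cvtColor(v.im,cv2.COLOR_RGB2HSV); P=v.cloud()
    br=((hsv[...,0]>8)&(hsv[...,0]<25)&(hsv[...,1]>120)&(hsv[...,2]>80)).astype(np.uint8)
    br=cv2.morphologyEx(br,cv2.MORPH_CLOSE,np.ones((3,3)))
    n,l,st,c=cv2.connectedComponentsWithStats(br)
    for i in range(1,n):
        if st[i,4]<tol: continue
        vv,uu=np.nonzero(l==i)
        W=np.array([v.wz(x,y,z)[:2] for x,y in zip(uu,vv)],np.float32)
        (cx,cy),(a,b),g=cv2.minAreaRect(W)
        if a<b: a,b,g=b,a,g+90
        print('px',c[i].round(),st[i,4],'rect',round(cx,4),round(cy,4),'L',round(a,3),'W',round(b,3),'ang',round((g+90)%180-90,1),'z',P[l==i][:,2].mean().round(3))
E
python3 - <<'E'
from h import *
v=V('wrist'); bars(v,.014)
P=v.cloud()
for u,w in [(263,148),(396,130),(401,230),(279,245)]: print('screw',v.wz(u,w,.010).round(4),P[w,u].round(3))
hsv=cv2.cvtColor(v.im,cv2.COLOR_RGB2HSV)
m=((hsv[...,0]<8)|(hsv[...,0]>172))&(hsv[...,1]>120); k=m.copy(); k[:]=0; k[205:245,300:350]=1; m&=k>0
vv,uu=np.nonzero(m); print('grip px',uu.min(),uu.max(),vv.min(),vv.max(),np.median(P[m],0)); 
print(v.wz(uu.mean(),vv.mean(),.155))
a=cv2.resize(v.im[115:260,240:425],None,fx=4,fy=4,interpolation=cv2.INTER_CUBIC)
cv2.imwrite('pics/c1.png',a[:,:,::-1])
for nm in ['switch_tip','mat','tray']: 
  r=spotter.search_frame(nm,'wrist')[:1]; print(nm,r)
E
```

```text
px [146. 129.] 229 rect 0.5957 0.2549 L 0.034 W 0.016 ang -85.3 z 0.016
px [167. 127.] 31 rect 0.5987 0.2242 L 0.015 W 0.006 ang 9.3 z 0.012
px [ 51. 133.] 438 rect 0.5895 0.3962 L 0.066 W 0.025 ang -77.6 z 0.018
px [ 82. 133.] 77 rect 0.5887 0.3518 L 0.016 W 0.014 ang 0.2 z 0.012
px [156. 173.] 378 rect 0.5307 0.2502 L 0.061 W 0.017 ang -82.2 z 0.016
px [184. 169.] 49 rect 0.5366 0.2069 L 0.016 W 0.009 ang 17.2 z 0.013
px [ 80. 184.] 478 rect 0.5118 0.3713 L 0.092 W 0.018 ang 84.6 z 0.016
px [162. 223.] 449 rect 0.4387 0.2447 L 0.07 W 0.04 ang -89.8 z 0.016
screw [0.5682 0.085  0.01  ] [0.569 0.084 0.013]
screw [ 0.5953 -0.1133  0.01  ] [ 0.595 -0.113  0.012]
screw [ 0.4364 -0.1343  0.01  ] [ 0.438 -0.133  0.013]
screw [0.4087 0.0664 0.01  ] [0.41  0.066 0.012]
grip px 313 338 216 236 [ 0.50017587 -0.00601224  0.15649608]
[ 0.49926332 -0.00625933  0.155     ]
switch_tip [{'box': [396.6, 179.8, 15.4, 26.6], 'score': 0.67}]
mat [{'box': [397.2, 179.3, 20.1, 29.2], 'score': 0.62}]
tray [{'box': [530.9, 177.9, 150.4, 151.9], 'score': 0.77}]
```

View pics/c1.png

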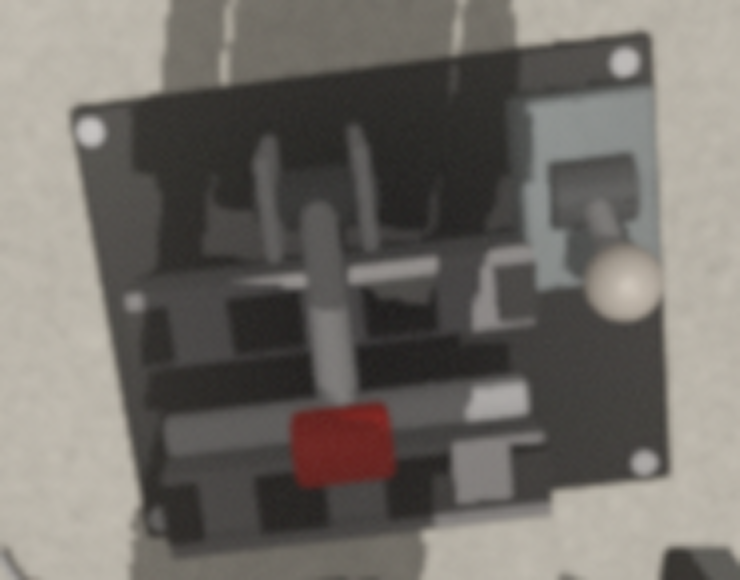

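```bash
python3 -m handwheel '70 -4.5 -0.9 -3 7.5; 70 -4.5 -0.9 -7 7.5; 70 -4.5 -0.9 -10 7.5; 70 -4.5 -0.9 -10 7.5; 70 -4.5 -0.9 -10 7.5'; python3 - <<'E'
from h import *
snap('wrist','w2.png'); snap('side','s2.png')
v=V('side'); cv2.imwrite('pics/s2.png',cv2.resize(v.im[130:260,270:430],None,fx=4,fy=4,interpolation=cv2.INTER_CUBIC)[:,:,::-1])
E
```

```text
clock: 2.35
ee_pos: [0.4967, -0.0112, 0.2113]
eef_rot: [0.998, 0.064, -0.0, -0.0]
force: [0.2, -0.3, 0.2]
opening: 0.0601
```

View pics/w2.png

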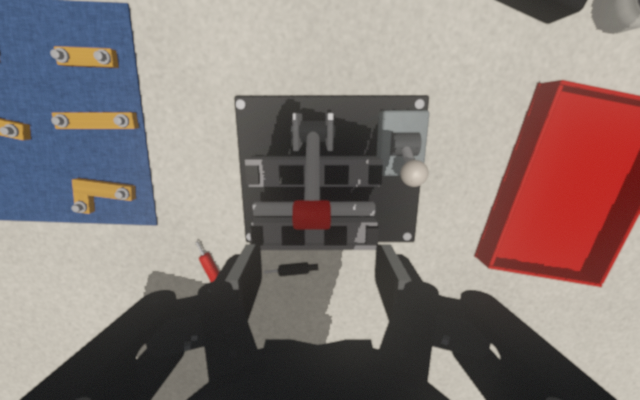

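View pics/s2.png

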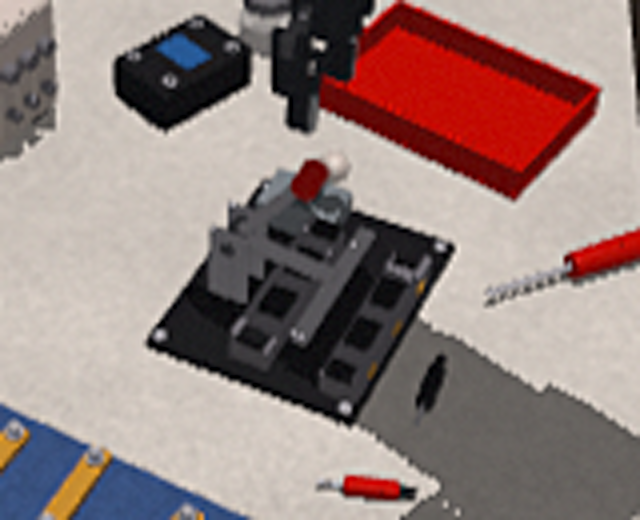

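Grip at (311,215), fixture square with the view, so yaw ≈7.4°. Next I measure the grip more closely.

```bash
python3 - <<'E'
from h import *
v=V('wrist');P=v.cloud();hsv=cv2.cvtColor(v.im,cv2.COLOR_RGB2HSV)
m=((hsv[...,0]<8)|(hsv[...,0]>172))&(hsv[...,1]>120); k=m.copy(); k[:]=0; k[195:235,285:335]=1; m&=k>0
vv,uu=np.nonzero(m); Q=P[m]; print(uu.min(),uu.max(),vv.min(),vv.max(),Q[:,2].max())
print(np.percentile(Q,[5,50,95],axis=0).round(4))
s=manip.read_state();e=s['ee_pos'];print(e, 2*np.degrees(np.arctan2(s['eef_rot'][1],s['eef_rot'][0])))
for u,w in [(240,104),(418,103),(407,237),(253,239)]: print(v.wz(u,w,.01).round(4))
E
```

```text
292 330 200 229 0.3539893933352178
[[ 0.4888 -0.0181  0.1483]
 [ 0.4999 -0.0057  0.1565]
 [ 0.5075  0.0063  0.1586]]
[ 0.49726753 -0.01097891  0.21208102] 7.380726461884784
[0.5695 0.0868 0.01  ]
[ 0.5963 -0.1113  0.01  ]
[ 0.4353 -0.1341  0.01  ]
[0.4069 0.0615 0.01  ]
```

```bash
python3 -m handwheel '70 0.1 0.5 -4 0.2; 70 0.1 0.5 -7 0.2; 70 0.1 0.5 -8.4 0.2; 70 0.1 0.5 -8.4 0.2; 0 0.1 0.5 -8.4 0.2; 0 0.1 0.5 -8.4 0.2;0 0.1 0.5 -8.4 0.2;0 0.1 0.5 -8.4 0.2;0 0.1 0.5 -8.4 0.2'; python3 - <<'E'
from h import *
snap('side'); v=V('side'); cv2.imwrite('pics/s3.png',cv2.resize(v.im[130:260,270:430],None,fx=4,fy=4,interpolation=cv2.INTER_CUBIC)[:,:,::-1])
# arc relative rows
th=np.radians(7.6)
for q in np.linspace(-.08,1.92,13):
    a=.524-q; a0=.604
    r=(-.1*np.sin(a)+.1*np.sin(a0)); z=.1*np.cos(a)-.1*np.cos(a0)
    print(round(q,2),(100*r*np.cos(th)).round(1),(100*r*np.sin(th)).round(1),(100*z).round(1))
E
```

```text
clock: 3.35
ee_pos: [0.499, -0.006, 0.1297]
eef_rot: [0.998, 0.066, 0.002, 0.0]
force: [-0.1, -0.6, 7.0]
opening: 0.0272
-0.08 0.0 0.0 0.0
0.09 1.4 0.2 0.8
0.25 3.0 0.4 1.4
0.42 4.6 0.6 1.7
0.59 6.3 0.8 1.7
0.75 7.9 1.1 1.5
0.92 9.5 1.3 1.0
1.09 10.9 1.5 0.2
1.25 12.2 1.6 -0.8
1.42 13.4 1.8 -2.0
1.59 14.3 1.9 -3.4
1.75 15.0 2.0 -4.9
1.92 15.4 2.1 -6.5
```

View pics/s3.png

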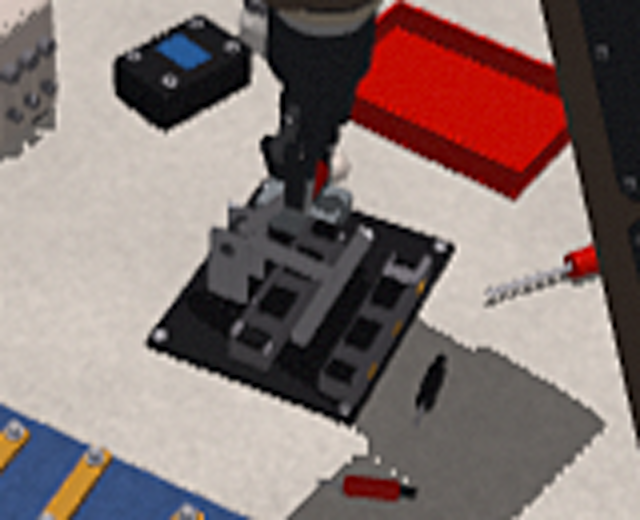

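Grip held (27 mm opening). Leading it round the hinge.

```bash
python3 -m handwheel '0 0.7 0.1 0.4 0; 0 1.4 0.2 0.8 0; 0 2.2 0.3 1.1 0; 0 3.0 0.4 1.4 0; 0 3.8 0.5 1.6 0; 0 4.6 0.6 1.7 0; 0 5.5 0.7 1.7 0; 0 6.3 0.8 1.7 0;0 6.3 0.8 1.7 0'; python3 -c "
from h import *
s=manip.read_state();print(s['force'],s['wrist_torque'])"
```

```text
clock: 4.3
ee_pos: [0.5621, 0.0023, 0.147]
eef_rot: [0.998, 0.066, 0.002, -0.0]
force: [-4.5, 0.0, -0.2]
opening: 0.0269
[-4.4966339   0.01636567 -0.23302999] [-0.06947681  1.08373655 -0.20994434]
```

```bash
python3 -m handwheel '0 0.8 0.1 -0.1 0; 0 1.6 0.2 -0.3 0; 0 3.2 0.4 -0.8 0; 0 4.6 0.6 -1.5 0; 0 5.9 0.8 -2.5 0; 0 7.1 0.9 -3.7 0; 0 8.0 1.1 -5.1 0; 0 8.7 1.2 -6.6 0; 0 9.1 1.2 -8.1 0; 0 9.1 1.2 -8.1 0'; python3 -c "
from h import *
s=manip.read_state();print(s['force'],s['wrist_torque'])"
```

```text
clock: 5.3
ee_pos: [0.6553, 0.0144, 0.0654]
eef_rot: [0.998, 0.066, 0.004, 0.0]
force: [4.5, 0.4, 3.2]
opening: 0.0269
[4.45489146 0.43938262 3.21296926] [-0.10817762 -0.31710022  0.23134663]
```

```bash
python3 -m handwheel '70 0 0 0 0; 70 0 0 0 0; 70 0 0 0 0;70 0 0 5 0; 70 0 0 10 0; 70 0 0 15 0; 70 -2 4 20 0; 70 -4 8 22 0; 70 -6 12 22 0; 70 -6 14 22 0'; python3 - <<'E'
from h import *
snap('wrist','w4.png');v=V('wrist'); bars(v,.014)
print(manip.read_state()['ee_pos'])
E
```

```text
clock: 6.3
ee_pos: [0.5935, 0.1568, 0.2878]
eef_rot: [0.998, 0.067, 0.005, -0.0]
force: [-0.3, -0.3, -0.5]
opening: 0.0597
px [153. 149.] 452 rect 0.5901 0.388 L 0.072 W 0.023 ang -86.3 z 0.017
px [250. 158.] 242 rect 0.5971 0.2518 L 0.047 W 0.017 ang -84.5 z 0.016
px [166. 203.] 461 rect 0.5124 0.3752 L 0.087 W 0.018 ang 84.3 z 0.014
px [250. 202.] 418 rect 0.5317 0.2513 L 0.085 W 0.016 ang -82.3 z 0.014
px [233. 250.] 178 rect 0.4472 0.2687 L 0.027 W 0.025 ang 2.8 z 0.032
[0.5936181  0.15949708 0.28727099]
```

View pics/w4.png

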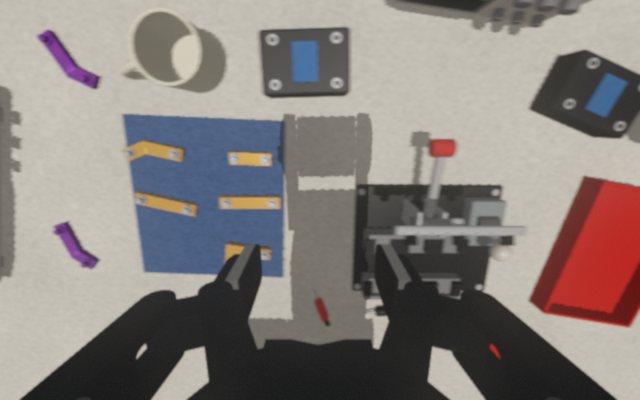

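Clamp is open: grip at (442,148), crossbar standing behind the slots. Now I'll go over the bar at (250,202) and take a closer look.

```bash
python3 -m handwheel '70 -1 2 0 8; 70 -2 4 -2 16; 70 -3 6 -4 24; 70 -4 8 -6 32; 70 -5 9 -8 40; 70 -6.2 9.2 -10 48; 70 -6.2 9.2 -12 56; 70 -6.2 9.2 -13 64; 70 -6.2 9.2 -13 72; 70 -6.2 9.2 -13 80'; python3 -m handwheel '55 0 0 0 8; 55 0 0 0 11; 55 0 0 0 11'; python3 - <<'E'
from h import *
snap('wrist','w5.png');v=V('wrist'); bars(v,.014)
s=manip.read_state();print(s['ee_pos'], 2*np.degrees(np.arctan2(s['eef_rot'][1],s['eef_rot'][0])))
E
```

```text
clock: 7.35
ee_pos: [0.5316, 0.2513, 0.157]
eef_rot: [0.719, 0.695, 0.003, -0.004]
force: [-0.4, 0.3, 0.3]
opening: 0.0601
clock: 7.65
ee_pos: [0.5317, 0.2511, 0.1571]
eef_rot: [0.649, 0.761, 0.003, -0.004]
force: [-0.2, -0.6, -0.7]
opening: 0.047
px [331.   4.] 78 rect 0.5158 0.4161 L 0.017 W 0.007 ang -10.6 z 0.014
px [407.  49.] 1456 rect 0.5883 0.3906 L 0.081 W 0.028 ang -83.2 z 0.016
px [319.  54.] 1285 rect 0.5117 0.3754 L 0.066 W 0.017 ang 84.3 z 0.016
px [307. 104.] 82 rect 0.5081 0.334 L 0.017 W 0.008 ang 2.8 z 0.014
px [237. 173.] 1177 rect 0.4389 0.2479 L 0.068 W 0.041 ang 89.7 z 0.015
px [319. 151.] 74 rect 0.5254 0.2905 L 0.015 W 0.007 ang 9.2 z 0.018
px [317. 193.] 846 rect 0.531 0.2488 L 0.061 W 0.016 ang -82.7 z 0.014
px [379. 198.] 531 rect 0.5954 0.2543 L 0.058 W 0.018 ang -85.2 z 0.017
[0.53167662 0.25114876 0.15712508] 98.98347755723934
```

View pics/w5.png

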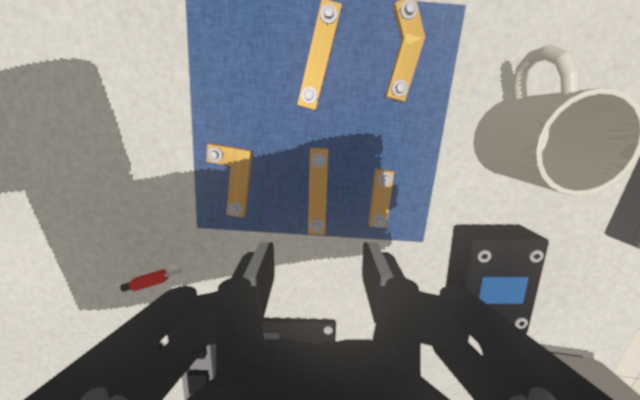

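```bash
python3 - <<'E'
from h import *
v=V('wrist')
print(v.wz(319,149,.014),v.wz(317,235,.014))
print('studs',v.wz(319,159,.024),v.wz(317,227,.024))
print('B ends',v.wz(330,0,.014),v.wz(307,107,.014),'studs',v.wz(329,13,.024),v.wz(309,95,.024))
E
```

```text
[0.52537497 0.29389919 0.014     ] [0.53774468 0.20451189 0.014     ]
studs [0.52668958 0.28558451 0.024     ] [0.53573621 0.21721944 0.024     ]
B ends [0.51445624 0.4198561  0.014     ] [0.50800288 0.3305732  0.014     ] studs [0.51542759 0.4070075  0.024     ] [0.50866218 0.34065306 0.024     ]
```

```bash
python3 -m handwheel '55 0 -0.1 -5 -1.5; 55 0 -0.1 -9 -1.5; 55 0 -0.1 -12 -1.5; 55 0 -0.1 -14 -1.5; 55 0 -0.1 -15.1 -1.5; 55 0 -0.1 -15.2 -1.5; 0 0 -0.1 -15.2 -1.5; 0 0 -0.1 -15.2 -1.5;0 0 -0.1 -15.2 -1.5; 0 0 -0.1 -15.2 -1.5'; python3 -m handwheel '0 0 0 0 0; 0 0 0 1 0; 0 0 0 4 0;0 0 0 8 0; 0 0 0 12 0; 0 0 0 15 0'
```

```text
clock: 8.7
ee_pos: [0.5323, 0.2504, 0.0065]
eef_rot: [0.659, 0.752, 0.004, -0.003]
force: [-0.9, -1.0, 8.0]
opening: 0.0161
clock: 9.3
ee_pos: [0.5324, 0.2504, 0.1598]
eef_rot: [0.659, 0.752, 0.005, -0.003]
force: [-0.1, -0.4, -2.7]
opening: 0.0158
```

```bash
python3 -m handwheel '0 0 0 1 8; 0 0 -1 2 16; 0 -1 -2 3 24; 0 -2 -4 4 32; 0 -3 -6 5 40; 0 -4 -8 5 48; 0 -4 -10 5 56; 0 -4 -12 5 64; 0 -4 -12 5 72; 0 -4 -12 5 80'; python3 -m handwheel '0 0 0 0 8; 0 0 0 0 10; 0 0 0 0 10'; python3 - <<'E'
from h import *
snap('wrist','w6.png')
s=manip.read_state();print(s['ee_pos'], 2*np.degrees(np.arctan2(s['eef_rot'][1],s['eef_rot'][0])))
E
```

```text
clock: 10.3
ee_pos: [0.4922, 0.1298, 0.2106]
eef_rot: [0.02, 1.0, 0.002, -0.005]
force: [-0.2, -0.1, -1.1]
opening: 0.0162
clock: 10.6
ee_pos: [0.492, 0.1298, 0.2112]
eef_rot: [-0.068, 0.998, 0.001, -0.005]
force: [-0.5, 0.5, -2.1]
opening: 0.0159
[0.49200533 0.12977689 0.21111242] 187.67247038231966
```

View pics/w6.png

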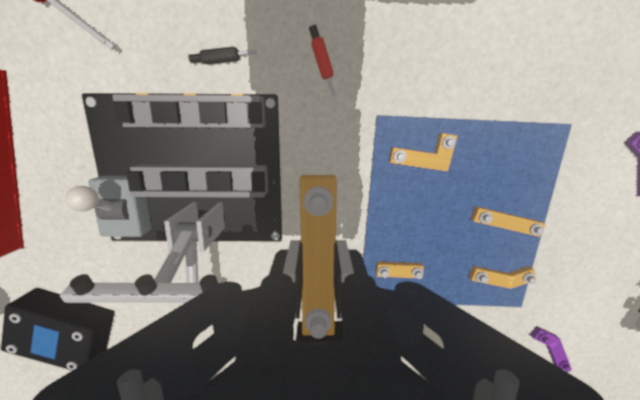

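Bar held at (318,255), lying straight. The rails show at rows 100–125 (front) and 167–195 (rear), clear of the raised crossbar.

```bash
python3 - <<'E'
from h import *
v=V('wrist')
cv2.imwrite('pics/c6.png',cv2.resize(v.im[85:205,80:290],None,fx=3.8,fy=3.8,interpolation=cv2.INTER_CUBIC)[:,:,::-1])
cv2.imwrite('pics/c6b.png',cv2.resize(v.im[165:345,260:380],None,fx=3,fy=3,interpolation=cv2.INTER_CUBIC)[:,:,::-1])
E
```

```text
(no output)
```

View pics/c6.png

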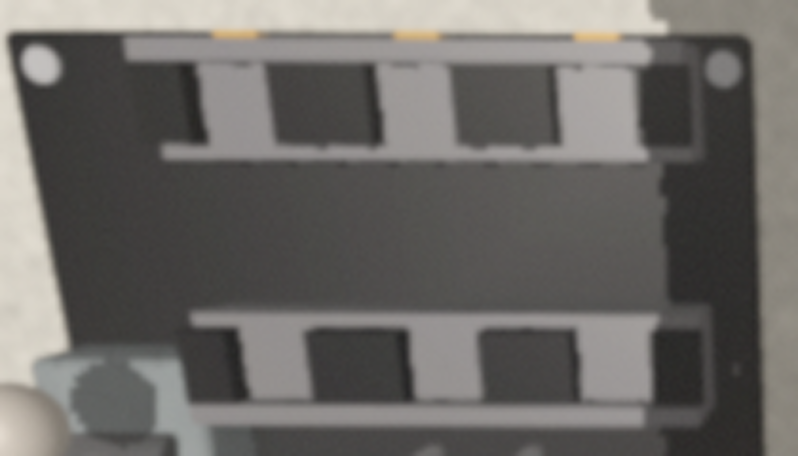

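View pics/c6b.png

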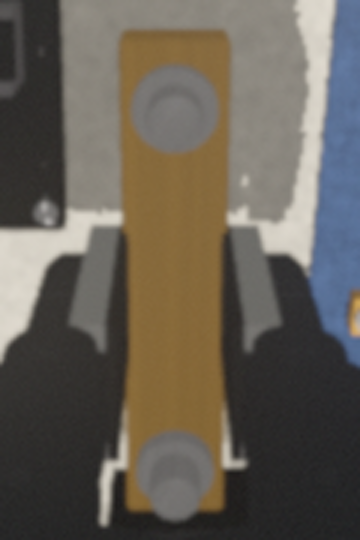

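```bash
python3 - <<'E'
from h import *
v=V('wrist')
def W(zx,zy,z): return v.wz(80+(zx+.5)/3.8-.5,85+(zy+.5)/3.8-.5,z)[:2]
th=np.radians(7.6);ex=np.array([np.cos(th),np.sin(th)]);ey=np.array([-ex[1],ex[0]])
# per slot: front pad mid row 105: left(z.03), right(z.038); rear pad mid row 365
S={'1':((561,638),(579,653),), '2':((380,453),(411,481)),'3':((204,270),(243,310))}
O0=np.array([.4705,-.0097])
for k,((a,b),(c,d)) in S.items():
    f=(W(a,105,.03)+W(b,105,.038))/2; r=(W(c,365,.03)+W(d,365,.038))/2
    print(k,'width',np.linalg.norm(W(a,105,.03)-W(b,105,.038)).round(4),np.linalg.norm(W(c,365,.03)-W(d,365,.038)).round(4),'mid',((f+r)/2).round(4),'yaw',np.degrees(np.arctan2(*(r-f)[::-1])).round(2),'yfix',((f-O0)@ey).round(4),((r-O0)@ey).round(4))
for zx,a,b in [(600,65,403),(415,65,403),(240,65,402)]:
    f=W(zx,a,.03);r=W(zx+18,b,.03); print('xfix',((f-O0)@ex).round(4),((r-O0)@ex).round(4))
for (a,b) in [((35,65),(720,68))]: 
    p=W(*a,.01);q=W(*b,.01); print('screws',p,q,np.degrees(np.arctan2(*(p-q))))
# rail edges direction
for y0,y1,x0,x1,z in [(40,40,125,645,.038),(147,147,280,640,.03),(425,427,200,640,.038)]:
    p=W(x0,y0,z);q=W(x1,y1,z);print('edge yaw',np.degrees(np.arctan2((p-q)[0],-(p-q)[1])))
# bar in hand
s=manip.read_state();e=s['ee_pos'];print(e)
zb=e[2]-.0025
def B(zx,zy,z): return v.wz(260+zx/3,165+zy/3,z)[:2]
n=(B(120,32,zb+.01)+B(230,32,zb+.01))/2; f=(B(126,512,zb+.01)+B(224,512,zb+.01))/2
print('bar ends',n,f,'mid',(n+f)/2,'L',np.linalg.norm(n-f),'W',np.linalg.norm(B(120,60,zb+.01)-B(231,60,zb+.01)),'ang',np.degrees(np.arctan2(*(f-n)[::-1])))
E
```

```text
1 width 0.0234 0.024 mid [0.4622 0.0405] yaw 7.23 yfix 0.0511 0.0507
2 width 0.0236 0.0241 mid [ 0.469  -0.0094] yaw 7.59 yfix 0.0005 0.0005
3 width 0.0228 0.0244 mid [ 0.4758 -0.0588] yaw 7.32 yfix -0.0492 -0.0495
xfix -0.0491 0.0477
xfix -0.0489 0.0478
xfix -0.0487 0.0477
screws [ 0.43739144 -0.13559614] [0.41075059 0.06443425] 172.4137628592698
edge yaw 7.829434407909289
edge yaw 7.808505007561521
edge yaw 7.478270414695816
[0.49200533 0.12977689 0.21111242]
bar ends [0.44649098 0.12398071] [0.53681156 0.13641726] mid [0.49165127 0.13019899] L 0.09117277347677595 W 0.01774099386803142 ang 7.839948520846862
```

```bash
python3 -m handwheel '0 -1 -3 -2 -0.2; 0 -2 -6 -5 -0.2; 0 -2.8 -9 -8 -0.2; 0 -2.8 -9 -11 -0.2; 0 -2.8 -9 -14 -0.2; 0 -2.8 -9 -14 -0.2;0 -2.8 -9 -14 -0.2'; python3 - <<'E'
from h import *
s=manip.read_state();print(s['ee_pos'], 2*np.degrees(np.arctan2(s['eef_rot'][1],s['eef_rot'][0])))
E
```

```text
clock: 11.35
ee_pos: [0.4641, 0.0399, 0.0716]
eef_rot: [-0.065, 0.998, 0.002, -0.005]
force: [0.6, 0.1, -1.8]
opening: 0.0161
[0.46412871 0.03986307 0.07160907] 187.43030093624589
```

```bash
python3 -m handwheel '0 0 0 -2 0; 0 0 0 -3 0; 0 0 0 -3.8 0; 0 0 0 -3.8 0'; python3 - <<'E'
from h import *
snap('wrist','w7.png')
E
```

```text
clock: 11.75
ee_pos: [0.4641, 0.04, 0.0336]
eef_rot: [-0.065, 0.998, 0.002, -0.005]
force: [-0.1, 0.5, -1.5]
opening: 0.016
```

View pics/w7.png

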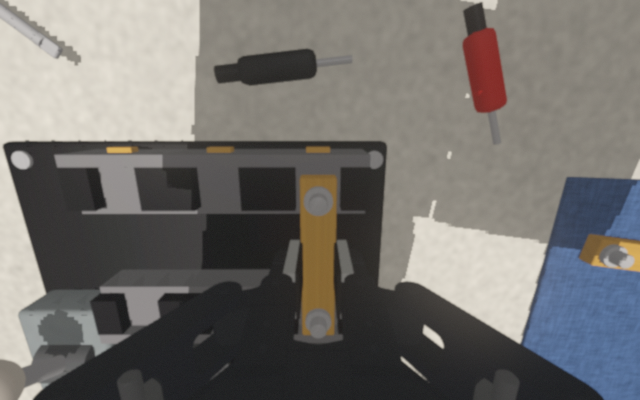

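Bar seated between the cheeks of slot 1 (318,190), no contact force. Release and retreat towards the next bar.

```bash
python3 -m handwheel '35 0 0 -0.1 0; 35 0 0 -0.1 0; 35 0 0 -0.1 0; 40 0 0 3 0; 45 0 0 7 0; 50 0 0 12 0; 50 0 3 15 -8; 50 1 6 15 -16; 50 2 9 14 -24; 50 2 14 13 -32';python3 -m handwheel '55 0 5 -2 -8; 55 1 10 -3 -16; 55 2 15 -3 -24; 55 2.4 20 -3 -32; 55 2.5 20 -3 -40; 55 2.5 20 -3 -48; 55 2.5 20 -3 -56; 55 2.5 20 -3 -64; 55 2.5 20 -3 -71; 55 2.5 20 -3 -71'; python3 - <<'E'
from h import *
snap('wrist','w8.png');v=V('wrist');bars(v,.014)
s=manip.read_state();print(s['ee_pos'], 2*np.degrees(np.arctan2(s['eef_rot'][1],s['eef_rot'][0])))
E
```

```text
clock: 12.8
ee_pos: [0.4855, 0.1767, 0.1652]
eef_rot: [0.213, 0.977, 0.003, -0.003]
force: [1.2, -0.3, 0.0]
opening: 0.0427
clock: 13.8
ee_pos: [0.5104, 0.3767, 0.1354]
eef_rot: [0.741, 0.671, 0.005, -0.001]
force: [0.2, 0.3, 0.7]
opening: 0.0467
px [400. 170.] 1244 rect 0.588 0.3948 L 0.081 W 0.028 ang -82.8 z 0.015
px [319. 154.] 73 rect 0.5154 0.4161 L 0.015 W 0.007 ang -2.1 z 0.014
px [319. 198.] 964 rect 0.5116 0.3738 L 0.063 W 0.016 ang 84.0 z 0.015
px [319. 240.] 44 rect 0.5076 0.3352 L 0.016 W 0.006 ang -5.7 z 0.014
px [410. 275.] 51 rect 0.5965 0.2849 L 0.013 W 0.006 ang -19.5 z 0.012
px [275. 314.] 702 rect 0.4509 0.2532 L 0.066 W 0.018 ang 89.6 z 0.014
[0.51044386 0.37664458 0.13535986] 84.6014146074545
```

View pics/w8.png

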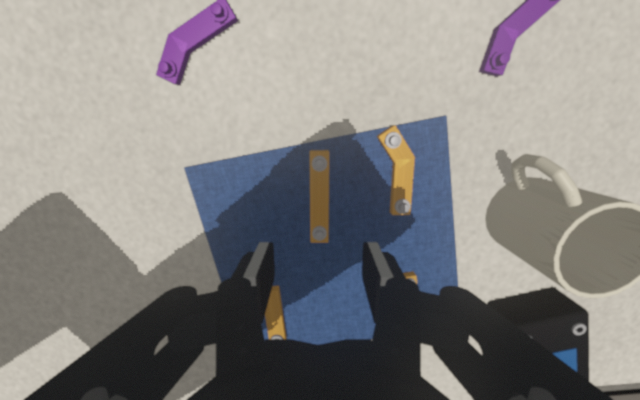

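```bash
python3 - <<'E'
from h import *
v=V('wrist')
a,b=v.wz(319,150.5,.014),v.wz(319,242.5,.014); c,d=v.wz(319.5,163,.024),v.wz(319.5,233,.024)
print((a+b)/2,a-b,(c+d)/2,c-d)
E
```

```text
[0.51147922 0.37523867 0.014     ] [0.00866832 0.08961455 0.        ] [0.51204784 0.37734754 0.024     ] [0.00632829 0.06574996 0.        ]
```

```bash
python3 -m handwheel '55 0.1 -0.1 -5 0; 55 0.1 -0.1 -9 0; 55 0.1 -0.1 -12 0; 55 0.1 -0.1 -12.9 0; 55 0.1 -0.1 -12.9 0; 0 0.1 -0.1 -12.9 0; 0 0.1 -0.1 -12.9 0; 0 0.1 -0.1 -12.9 0; 0 0.1 -0.1 -12.9 0; 0 0.1 -0.1 -12.9 0'; python3 -m handwheel '0 0 0 1 0; 0 0 0 4 0;0 0 0 8 0; 0 0 0 12 0; 0 0 -2 16 8; 0 0 -5 20 16; 0 -1 -10 20 24; 0 -1.5 -15 20 32; 0 -2 -20 20 40; 0 -2 -24 20 48'; python3 -m handwheel '0 0 0 0 8; 0 0 0 0 16; 0 0 0 0 24; 0 0 0 0 32; 0 0 0 0 40; 0 0 0 0 48; 0 0 0 0 55; 0 0 0 0 55'; python3 - <<'E'
from h import *
snap('wrist','w9.png')
s=manip.read_state();print(s['ee_pos'], 2*np.degrees(np.arctan2(s['eef_rot'][1],s['eef_rot'][0])))
E
```

```text
clock: 14.85
ee_pos: [0.5122, 0.3762, 0.0084]
eef_rot: [0.739, 0.673, 0.006, -0.001]
force: [-0.5, -0.8, 4.6]
opening: 0.0158
clock: 15.85
ee_pos: [0.4914, 0.1367, 0.2101]
eef_rot: [0.403, 0.915, 0.006, -0.002]
force: [0.5, 0.2, -0.8]
opening: 0.0157
clock: 16.65
ee_pos: [0.4913, 0.1367, 0.2114]
eef_rot: [-0.067, 0.998, 0.004, -0.004]
force: [0.3, -0.5, -2.6]
opening: 0.016
[0.4913156  0.13668052 0.21118141] 187.3798364011236
```

View pics/w9.png

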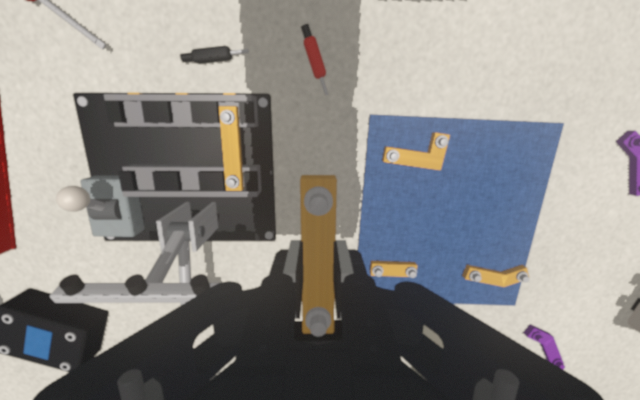

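Bar in slot 1 lies properly (230,148). Second bar held at (318,255).

```bash
python3 - <<'E'
from h import *
v=V('wrist')
e=manip.read_state()['ee_pos']; z=e[2]-.0044+.01
hsv=cv2.cvtColor(v.im,cv2.COLOR_RGB2HSV)
br=((hsv[...,0]>8)&(hsv[...,0]<25)&(hsv[...,1]>100)&(hsv[...,2]>50)); br[:,:295]=0;br[:,345:]=0;br[:170]=0;br[345:]=0
rows=np.nonzero(br.sum(1)>15)[0];r0,r1=rows[0],rows[-1]
c=[np.nonzero(br[r])[0].mean() for r in (r0+5,r1-30)]
print(r0,r1,c)
n=v.wz(c[0],r0-.5,z);f=v.wz(c[1],r1+.5,z);m=(n+f)/2
print('L',np.linalg.norm(n-f),'mid',m,'ang',np.degrees(np.arctan2(*(f-n)[:2][::-1])),'to slot3',np.array([.4766,-.0588])-m[:2], 'off',m-e)
E
```

```text
176 333 [np.float64(318.0), np.float64(318.0)]
L 0.09120179013746647 mid [0.49127947 0.13696868 0.21678141] ang 7.699462272682014 to slot3 [-0.01467947 -0.19576868] off [-3.61250811e-05  2.88156725e-04  5.60000000e-03]
```

```bash
python3 -m handwheel '0 -0.7 -4 0 0; 0 -1.4 -8 -2 0; 0 -2.1 -12 -5 0; 0 -2.1 -14.6 -8 0.1; 0 -2.1 -14.6 -12 0.1; 0 -2.1 -14.6 -14 0.1; 0 -2.1 -14.6 -14 0.1;0 -2.1 -14.6 -14 0.1'; python3 - <<'E'
from h import *
s=manip.read_state();print(s['ee_pos'], 2*np.degrees(np.arctan2(s['eef_rot'][1],s['eef_rot'][0])))
E
```

```text
clock: 17.5
ee_pos: [0.4707, -0.0093, 0.0719]
eef_rot: [-0.064, 0.998, 0.004, -0.004]
force: [0.2, 0.6, -1.4]
opening: 0.0158
[ 0.47066173 -0.00929948  0.07191802] 187.37304858028344
```

```bash
python3 -m handwheel '0 -0.05 0 -2 0; 0 -0.05 0 -3 0; 0 -0.05 0 -3.6 0; 0 -0.05 0 -3.7 0; 0 -0.05 0 -3.7 0'; python3 - <<'E'
from h import *
snap('wrist','w10.png')
E
```

```text
clock: 18.0
ee_pos: [0.4704, -0.0092, 0.0353]
eef_rot: [-0.064, 0.998, 0.004, -0.004]
force: [0.5, -0.2, -1.4]
opening: 0.0159
```

View pics/w10.png

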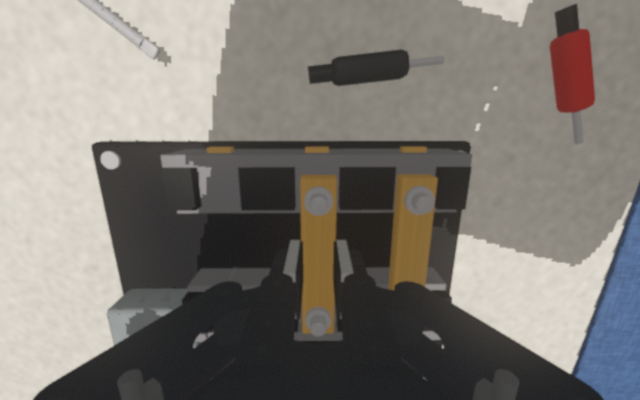

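```bash
python3 -m handwheel '30 0 0 -0.1 0; 30 0 0 -0.1 0; 30 0 0 -0.1 0; 30 0 0 2 0; 35 0 0 7 0; 50 0 0 12 0; 50 1 3 15 -8; 50 3 8 15 -16; 50 5 13 14 -24; 50 7 18 13 -32';python3 -m handwheel '55 1 3 -2 -8; 55 3 6 -3 -16; 55 5 8 -3 -24; 55 5 8 -3 -32; 55 5 8 -3 -40; 55 5 8 -3 -48; 55 5 8 -3 -56; 55 5 8 -3 -60; 55 5 8 -3 -60'; python3 - <<'E'
from h import *
snap('wrist','w11.png');v=V('wrist');bars(v,.014)
s=manip.read_state();print(s['ee_pos'], 2*np.degrees(np.arctan2(s['eef_rot'][1],s['eef_rot'][0])))
E
```

```text
clock: 19.05
ee_pos: [0.533, 0.1519, 0.1701]
eef_rot: [0.213, 0.977, 0.005, -0.001]
force: [0.6, -0.4, 0.2]
opening: 0.0428
clock: 19.95
ee_pos: [0.5829, 0.2319, 0.1401]
eef_rot: [0.673, 0.739, 0.005, 0.001]
force: [-0.5, 0.3, 0.6]
opening: 0.0466
px [344.  19.] 823 rect 0.5905 0.3808 L 0.034 W 0.017 ang 85.3 z 0.016
px [337.  58.] 104 rect 0.5882 0.3543 L 0.017 W 0.007 ang -5.8 z 0.019
px [175. 157.] 1567 rect 0.4402 0.2471 L 0.069 W 0.042 ang -89.2 z 0.014
px [333. 174.] 584 rect 0.5965 0.2535 L 0.039 W 0.016 ang -84.2 z 0.016
px [201. 367.] 506 rect 0.4694 0.0142 L 0.043 W 0.027 ang 57.9 z 0.05
px [179. 396.] 173 rect 0.4409 -0.0285 L 0.037 W 0.011 ang 4.7 z 0.041
[0.58291525 0.23190729 0.14008731] 95.4973310451328
```

View pics/w11.png

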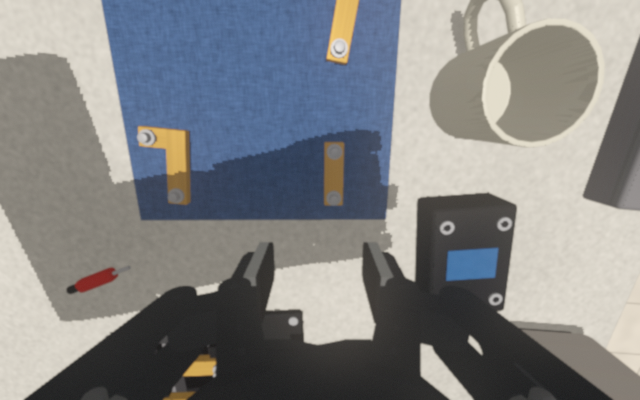

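```bash
python3 -m handwheel '55 1.35 2.15 -5 0; 55 1.35 2.15 -9 0; 55 1.35 2.15 -12 0; 55 1.35 2.15 -13.2 0; 55 1.35 2.15 -13.2 0; 0 1.35 2.15 -13.2 0; 0 1.35 2.15 -13.2 0; 0 1.35 2.15 -13.2 0; 0 1.35 2.15 -13.2 0; 0 1.35 2.15 -13.2 0'; python3 -m handwheel '0 0 0 4 0; 0 0 0 9 0; 0 0 0 14 0; 0 0 0 19 0; 0 0 -4 23 0; 0 0 -9 24 0; 0 0 -14 24 0; 0 0 -19 24 0; 0 0 -24 24 0; 0 0 -29 24 0'; python3 -m handwheel '0 0 -5 0 0; 0 0 -10 0 0; 0 -1 -15 0 0; 0 -2 -20 0 0; 0 -2 -25 -3 0;0 -2 -27 -5 0;0 -2 -27 -10 0;0 -2 -27 -10 0;0 -2 -27 -10 0'; python3 - <<'E'
from h import *
snap('wrist','w12.png');v=V('wrist')
s=manip.read_state();print(s['ee_pos'], 2*np.degrees(np.arctan2(s['eef_rot'][1],s['eef_rot'][0])))
E
```

```text
clock: 21.0
ee_pos: [0.5974, 0.2536, 0.0103]
eef_rot: [0.672, 0.74, 0.007, 0.002]
force: [-0.5, -0.3, 7.5]
opening: 0.0153
clock: 22.0
ee_pos: [0.5969, -0.0319, 0.2517]
eef_rot: [0.672, 0.74, 0.007, 0.003]
force: [1.1, -0.1, -1.0]
opening: 0.0151
clock: 22.9
ee_pos: [0.577, -0.3017, 0.153]
eef_rot: [0.672, 0.74, 0.007, 0.003]
force: [0.4, 0.4, 0.3]
opening: 0.015
[ 0.57768167 -0.30176899  0.15420851] 95.57655741408838
```

View pics/w12.png

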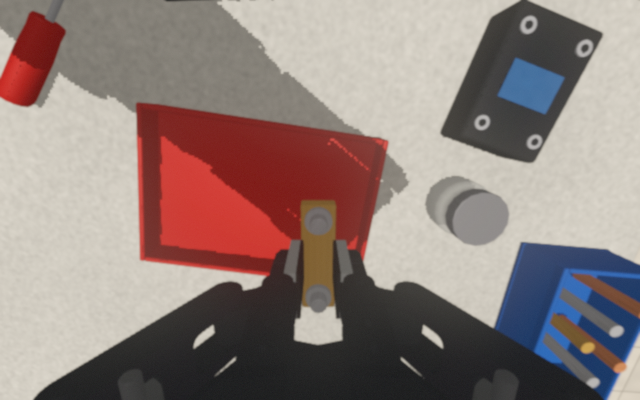

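```bash
python3 - <<'E'
from h import *
v=V('wrist')
for p in [(137,104),(388,140),(142,261)]: print(v.wz(*p,.035).round(3))
E
```

```text
[ 0.418 -0.234  0.035]
[ 0.635 -0.243  0.035]
[ 0.412 -0.382  0.035]
```

```bash
python3 -m handwheel '0 0.7 -1 -4 0; 0 0.7 -1 -8 0; 0 0.7 -1 -11 0; 0 0.7 -1 -13.4 0; 0 0.7 -1 -13.8 0; 40 0.7 -1 -13.8 0; 40 0.7 -1 -13.8 0; 40 0.7 -1 -13.8 0; 40 0.7 -1 -10 0; 50 0.7 -1 -5 0'; python3 -m handwheel '50 0 0 5 0; 50 0 0 10 0; 50 -2 4 14 0; 50 -5 9 15 0; 50 -8 14 15 0; 50 -11 19 15 0;50 -12 24 15 0;50 -12 29 15 0;50 -12 34 14 0;50 -12 39 12 0'; python3 -m handwheel '55 -1 5 -4 -2; 55 -1 10 -8 -4; 55 -1 14 -10 -5; 55 -1 14 -10 -5;55 -1 14 -10 -5'; python3 - <<'E'
from h import *
snap('wrist','w13.png');v=V('wrist');bars(v,.014)
s=manip.read_state();print(s['ee_pos'], 2*np.degrees(np.arctan2(s['eef_rot'][1],s['eef_rot'][0])))
snap('top');t=V('top');cv2.imwrite('pics/t13.png',cv2.resize(t.im[140:270,205:505],None,fx=2.6,fy=2.6,interpolation=cv2.INTER_CUBIC)[:,:,::-1])
E
```

```text
clock: 23.95
ee_pos: [0.584, -0.3114, 0.1044]
eef_rot: [0.672, 0.741, 0.007, 0.003]
force: [1.3, 0.2, 1.1]
opening: 0.0427
clock: 24.95
ee_pos: [0.4646, 0.0456, 0.2366]
eef_rot: [0.672, 0.74, 0.009, 0.005]
force: [0.7, -0.2, -0.2]
opening: 0.0428
clock: 25.45
ee_pos: [0.4539, 0.1876, 0.136]
eef_rot: [0.703, 0.712, 0.008, 0.005]
force: [-0.0, -0.1, 0.4]
opening: 0.0471
px [485.   1.] 75 rect 0.5865 0.3504 L 0.019 W 0.002 ang 1.1 z 0.02
px [310. 120.] 1438 rect 0.4432 0.2513 L 0.058 W 0.03 ang -89.1 z 0.015
px [331. 337.] 692 rect 0.4736 0.0274 L 0.082 W 0.017 ang 7.5 z 0.046
[0.45433113 0.18645651 0.13684334] 90.69277674375945
```

View pics/w13.png

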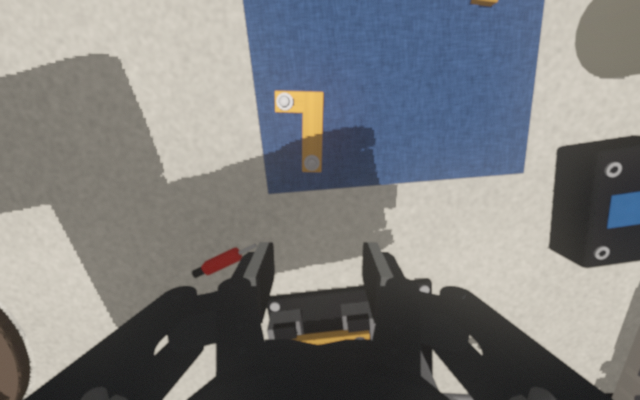

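View pics/t13.png

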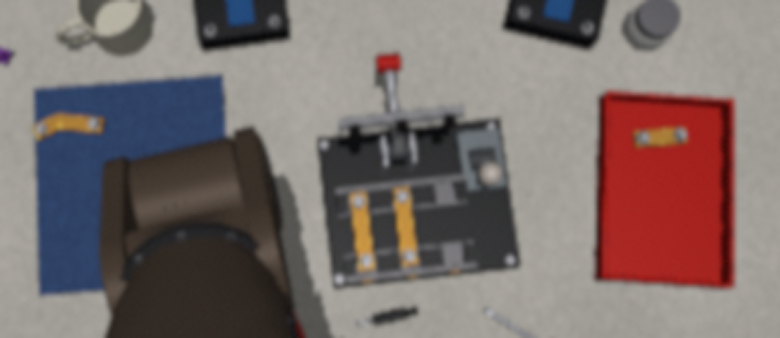

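```bash
python3 - <<'E'
from h import *
v=V('wrist')
for p in [(302.5,139),(322.5,139),(302,113),(312,172),(312,91),(302,170),(303,116)]: print(p,v.wz(*p,.014).round(4))
E
```

```text
(302.5, 139) [0.4412 0.241  0.014 ]
(322.5, 139) [0.4591 0.2412 0.014 ]
(302, 113) [0.4408 0.2632 0.014 ]
(312, 172) [0.4499 0.2112 0.014 ]
(312, 91) [0.4494 0.2813 0.014 ]
(302, 170) [0.4407 0.213  0.014 ]
(303, 116) [0.4417 0.2607 0.014 ]
```

```bash
python3 -m handwheel '55 -0.4 4 -4 0; 55 -0.4 5.3 -8 0; 55 -0.4 5.3 -11 0; 55 -0.4 5.3 -12.8 0; 55 -0.4 5.3 -12.8 0; 0 -0.4 5.3 -12.8 0; 0 -0.4 5.3 -12.8 0; 0 -0.4 5.3 -12.8 0; 0 -0.4 5.3 -12.8 0; 0 -0.4 5.3 -12.8 0'; python3 -m handwheel '0 0 0 4 0; 0 0 0 9 0; 0 0 0 14 0; 0 2 0 19 0; 0 4 -4 23 0; 0 6 -9 24 0; 0 6 -14 24 0; 0 6 -19 24 0; 0 6 -24 24 0; 0 6 -29 24 0'; python3 -m handwheel '0 -1 -5 0 0; 0 -2 -10 0 0; 0 -3 -15 0 0; 0 -3 -20 0 0; 0 -3 -25 -3 0;0 -3 -26 -8 0;0 -3 -26 -13 0;0 -3 -26 -13 0;0 -3 -26 -13 0'; python3 - <<'E'
from h import *
snap('wrist','w14.png');v=V('wrist')
s=manip.read_state();print(s['ee_pos'], 2*np.degrees(np.arctan2(s['eef_rot'][1],s['eef_rot'][0])))
E
```

```text
clock: 26.55
ee_pos: [0.4516, 0.2385, 0.0113]
eef_rot: [0.703, 0.711, 0.01, 0.006]
force: [-0.9, -4.3, 7.1]
opening: 0.0151
clock: 27.55
ee_pos: [0.5109, -0.0392, 0.2527]
eef_rot: [0.703, 0.711, 0.011, 0.007]
force: [1.5, 1.4, -1.7]
opening: 0.0148
clock: 28.45
ee_pos: [0.4806, -0.299, 0.123]
eef_rot: [0.703, 0.711, 0.011, 0.006]
force: [-0.7, 0.6, -1.3]
opening: 0.0149
[ 0.48138604 -0.2993034   0.12452385] 90.62571785084869
```

View pics/w14.png

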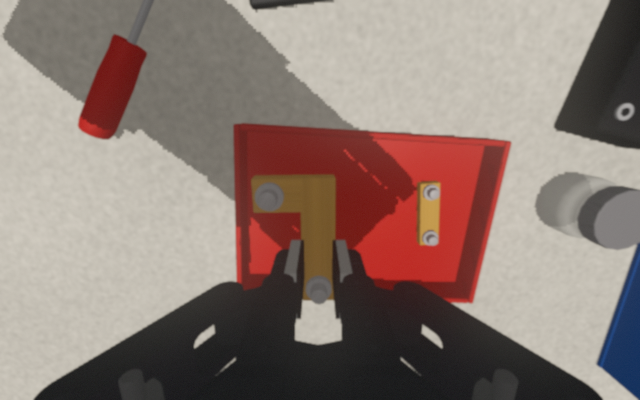

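```bash
python3 -m handwheel '0 -1.9 -1.3 -4 0; 0 -1.9 -1.3 -8 0; 0 -1.9 -1.3 -10 0; 0 -1.9 -1.3 -11 0; 0 -1.9 -1.3 -11 0; 40 -1.9 -1.3 -11 0; 40 -1.9 -1.3 -11 0; 40 -1.9 -1.3 -11 0; 40 -1.9 -1.3 -7 0; 50 -1.9 -1.3 -2 0'; python3 -m handwheel '50 0 0 5 0; 50 1 0 10 0; 50 3 4 14 0; 50 5 9 15 0; 50 8 14 15 0; 50 10 19 15 0;50 12 24 15 0;50 12 29 15 0;50 12 34 15 0;50 12 39 15 0'; python3 -m handwheel '55 0 5 -2 2; 55 0 10 -4 4; 55 0 15 -6 4; 55 0 20 -10 4;55 0 23 -10 4; 55 0 23 -10 4;55 0 23 -10 4'; python3 - <<'E'
from h import *
snap('wrist','w15.png');v=V('wrist');bars(v,.014)
s=manip.read_state();print(s['ee_pos'], 2*np.degrees(np.arctan2(s['eef_rot'][1],s['eef_rot'][0])))
E
```

```text
clock: 29.5
ee_pos: [0.4617, -0.3117, 0.1045]
eef_rot: [0.703, 0.711, 0.011, 0.006]
force: [0.7, -0.8, 0.3]
opening: 0.0425
clock: 30.5
ee_pos: [0.581, 0.0525, 0.2552]
eef_rot: [0.703, 0.711, 0.011, 0.006]
force: [0.4, -0.4, 0.6]
opening: 0.0425
clock: 31.2
ee_pos: [0.5805, 0.2836, 0.1551]
eef_rot: [0.677, 0.736, 0.011, 0.006]
force: [-0.3, -0.5, 0.0]
opening: 0.0471
px [335.  74.] 1145 rect 0.5888 0.3971 L 0.068 W 0.026 ang -80.0 z 0.015
px [329. 121.] 45 rect 0.5883 0.3539 L 0.017 W 0.005 ang -8.6 z 0.014
px [184. 391.] 373 rect 0.4415 0.0162 L 0.047 W 0.023 ang 10.9 z 0.049
[0.5809475  0.28252524 0.15567113] 94.67004290641036
```

View pics/w15.png

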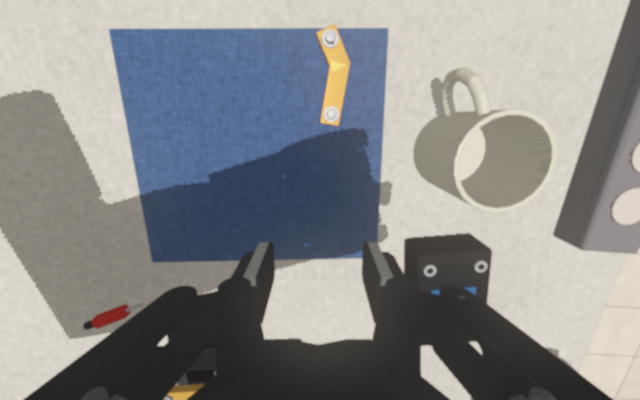

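```bash
python3 - <<'E'
from h import *
v=V('wrist')
for p in [(330,125),(338.5,67),(334.5,93),(326,95),(343.5,95),(321,122),(340,125),(330,69),(349,65),(345,88)]: print(p,v.wz(*p,.014).round(4))
hsv=cv2.cvtColor(v.im,cv2.COLOR_RGB2HSV)
br=((hsv[...,0]>8)&(hsv[...,0]<25)&(hsv[...,1]>120)&(hsv[...,2]>80))
for r in [75,80,85,90,95,100,105]:
    c=np.nonzero(br[r,280:380])[0]+280; a=v.wz(c.min()-.5,r,.014);b=v.wz(c.max()+.5,r,.014); print(r,c.min(),c.max(),((a+b)/2).round(4),np.linalg.norm(a-b).round(4))
P=v.cloud(); m=(P[...,2]>.03)&(P[...,2]<.1)&(P[...,1]>.28)&(P[...,0]>.6); print('mug',P[m].min(0),P[m].max(0))
E
```

```text
(330, 125) [0.5894 0.3501 0.014 ]
(338.5, 67) [0.5922 0.4009 0.014 ]
(334.5, 93) [0.5908 0.3788 0.014 ]
(326, 95) [0.5832 0.3764 0.014 ]
(343.5, 95) [0.5993 0.3778 0.014 ]
(321, 122) [0.5807 0.3521 0.014 ]
(340, 125) [0.5989 0.3509 0.014 ]
(330, 69) [0.5848 0.3986 0.014 ]
(349, 65) [0.6015 0.4034 0.014 ]
(345, 88) [0.6    0.3839 0.014 ]
75 328 346 [0.5916 0.3942 0.014 ] 0.0173
80 328 345 [0.5916 0.39   0.014 ] 0.0164
85 327 344 [0.5911 0.3857 0.014 ] 0.0165
90 326 343 [0.5906 0.3813 0.014 ] 0.0166
95 325 342 [0.5901 0.377  0.014 ] 0.0166
100 324 342 [0.5901 0.3726 0.014 ] 0.0176
105 323 341 [0.5896 0.3681 0.014 ] 0.0177
mug [0.6753357  0.28001277 0.03000985] [0.89820788 0.43115736 0.0925588 ]
```

```bash
python3 -m handwheel '55 0.9 4 -2 -5; 55 0.95 8 -5 -10; 55 0.95 9.5 -9 -10; 55 0.95 9.5 -12 -10; 55 0.95 9.5 -14.7 -10; 55 0.95 9.5 -14.7 -10; 0 0.95 9.5 -14.7 -10; 0 0.95 9.5 -14.7 -10; 0 0.95 9.5 -14.7 -10; 0 0.95 9.5 -14.7 -10'; python3 -m handwheel '0 0 0 0 0; 0 0 0 4 0; 0 0 0 9 0; 0 0 0 14 0; 0 0 -3 19 3; 0 -1 -8 23 6; 0 -2 -13 25 9; 0 -3 -18 25 12; 0 -4 -23 25 12; 0 -5 -28 25 12'; python3 -m handwheel '0 0 -5 0 0; 0 0 -10 0 0; 0 0 -15 0 0; 0 -1 -20 0 0; 0 -1 -25 0 0;0 -1 -30 0 0;0 -1 -35 -4 0;0 -1 -40 -8 0;0 -1 -41 -12 0; 0 -1 -41 -12 0'; python3 - <<'E'
from h import *
snap('wrist','w16.png');v=V('wrist')
s=manip.read_state();print(s['ee_pos'], 2*np.degrees(np.arctan2(s['eef_rot'][1],s['eef_rot'][0])))
E
```

```text
clock: 32.25
ee_pos: [0.5917, 0.3774, 0.0113]
eef_rot: [0.739, 0.673, 0.012, 0.007]
force: [-0.2, -3.9, 7.2]
opening: 0.0147
clock: 33.25
ee_pos: [0.5463, 0.1224, 0.2623]
eef_rot: [0.665, 0.747, 0.014, 0.007]
force: [0.9, -0.6, -0.8]
opening: 0.0147
clock: 34.25
ee_pos: [0.5347, -0.2892, 0.1393]
eef_rot: [0.666, 0.746, 0.014, 0.005]
force: [-0.5, -0.2, -1.8]
opening: 0.0149
[ 0.5347004  -0.28898177  0.13851236] 96.55240393877813
```

View pics/w16.png

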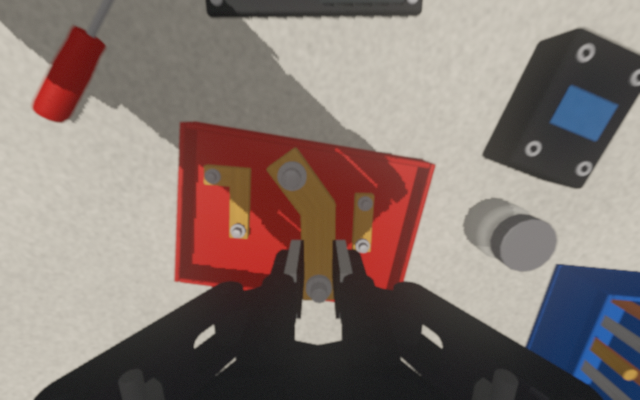

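```bash
python3 - <<'E'
from h import *
v=V('wrist')
for n,p,z in [('hook right top',(251,170),.015),('hook right bot',(249,236),.015),('short left top',(357,192),.015),('short left bot',(354,250),.015),('short bottom',(364,252),.015)]: print(n,v.wz(*p,z).round(4))
e=manip.read_state()['ee_pos']
for p in [(267,170),(294,149),(335,200)]: print('kink off',(v.wz(*p,e[2]+.003)-e).round(4))
E
```

```text
hook right top [ 0.4732 -0.27    0.015 ]
hook right bot [ 0.4747 -0.3358  0.015 ]
short left top [ 0.5742 -0.2801  0.015 ]
short left bot [ 0.5804 -0.3401  0.015 ]
short bottom [ 0.5908 -0.3413  0.015 ]
kink off [-0.0307  0.0439  0.003 ]
kink off [-0.0185  0.0555  0.003 ]
kink off [0.0044 0.0324 0.003 ]
```

```bash
python3 -m handwheel '0 -0.4 -2.9 -4 0; 0 -0.4 -2.9 -8 0; 0 -0.4 -2.9 -11 0; 0 -0.4 -2.9 -12.4 0; 0 -0.4 -2.9 -12.4 0; 33 -0.4 -2.9 -12.4 0; 33 -0.4 -2.9 -12.4 0; 33 -0.4 -2.9 -12.4 0; 33 -0.4 -2.9 -8 0; 50 -0.4 -2.9 -3 0'; python3 -m handwheel '50 0 0 5 -8; 50 0 0 10 -16; 50 2 4 14 -24; 50 2 9 18 -32; 50 2 14 18 -40; 50 2 18 18 -48;50 2 20 18 -56;50 2 22 18 -64;60 2 24 18 -72;60 2 26 18 -80'; python3 -m handwheel '70 0 0 0 -4.5; 70 0 5 0 -9; 70 0 5 0 -9'; python3 - <<'E'
from h import *
snap('wrist','w17.png');snap('side','s17.png'); snap('top');t=V('top');cv2.imwrite('pics/t17.png',cv2.resize(t.im[140:270,205:505],None,fx=2.6,fy=2.6,interpolation=cv2.INTER_CUBIC)[:,:,::-1])
s=manip.read_state();print(s['ee_pos'], 2*np.degrees(np.arctan2(s['eef_rot'][1],s['eef_rot'][0])))
E
```

```text
clock: 35.3
ee_pos: [0.5301, -0.3175, 0.109]
eef_rot: [0.666, 0.746, 0.013, 0.003]
force: [0.2, -0.6, 0.5]
opening: 0.0419
clock: 36.3
ee_pos: [0.5498, -0.0564, 0.2901]
eef_rot: [0.99, 0.141, 0.009, 0.011]
force: [-0.3, -0.0, 0.3]
opening: 0.0512
clock: 36.6
ee_pos: [0.5494, -0.0028, 0.2911]
eef_rot: [0.998, 0.063, 0.009, 0.012]
force: [-0.7, -0.4, -0.0]
opening: 0.0596
[ 0.54973269 -0.00643894  0.29076251] 7.339928999495242
```

View pics/w17.png

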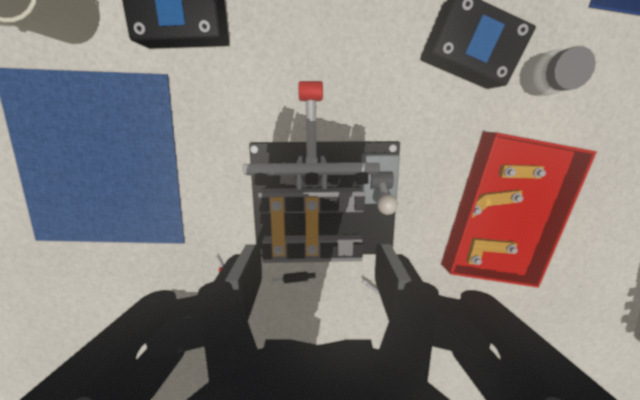

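View pics/t17.png

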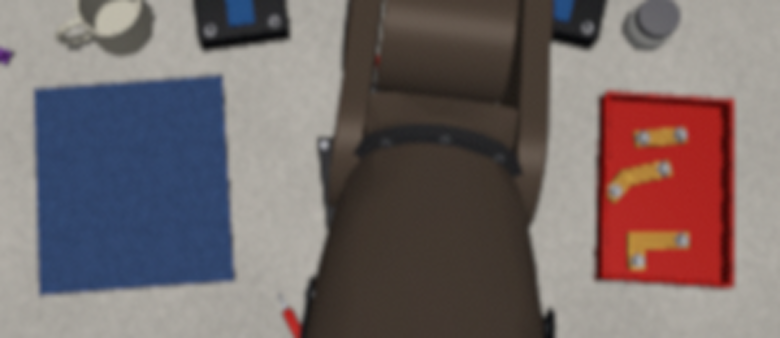

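View pics/s17.png

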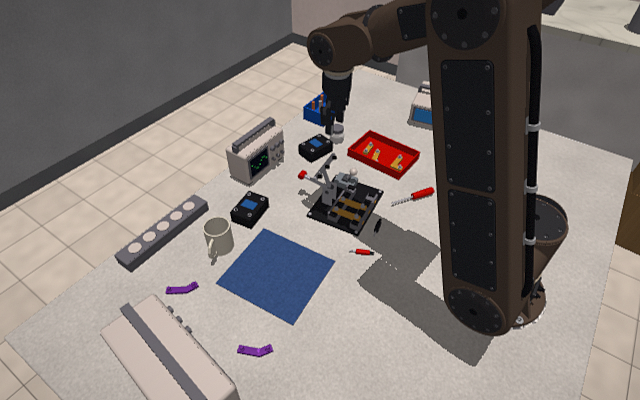

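Mat is empty, three rejects lie in the tray, and both good bars are in slots. Now regrip the clamp handle at (311,91).

```bash
python3 - <<'E'
from h import *
v=V('wrist');P=v.cloud();hsv=cv2.cvtColor(v.im,cv2.COLOR_RGB2HSV)
m=((hsv[...,0]<8)|(hsv[...,0]>172))&(hsv[...,1]>120); k=m.copy(); k[:]=0; k[70:110,290:335]=1; m&=k>0
Q=P[m];print(np.percentile(Q,[5,50,95],axis=0).round(4))
cv2.imwrite('pics/c17.png',cv2.resize(v.im[130:270,240:410],None,fx=4,fy=4,interpolation=cv2.INTER_CUBIC)[:,:,::-1])
E
python3 -m handwheel '70 5 1 -3 0.2; 70 10 2 -8 0.2; 70 10.6 2.1 -13 0.2; 70 10.6 2.1 -15 0.2; 70 10.6 2.1 -15 0.2; 70 10.6 2.1 -15 0.2'
```

```text
[[0.6422 0.0028 0.0883]
 [0.6502 0.0141 0.092 ]
 [0.6587 0.0253 0.0939]]
clock: 37.35
ee_pos: [0.6557, 0.0136, 0.1414]
eef_rot: [0.998, 0.066, 0.008, 0.012]
force: [-0.1, 0.1, 1.0]
opening: 0.06
```

View pics/c17.png

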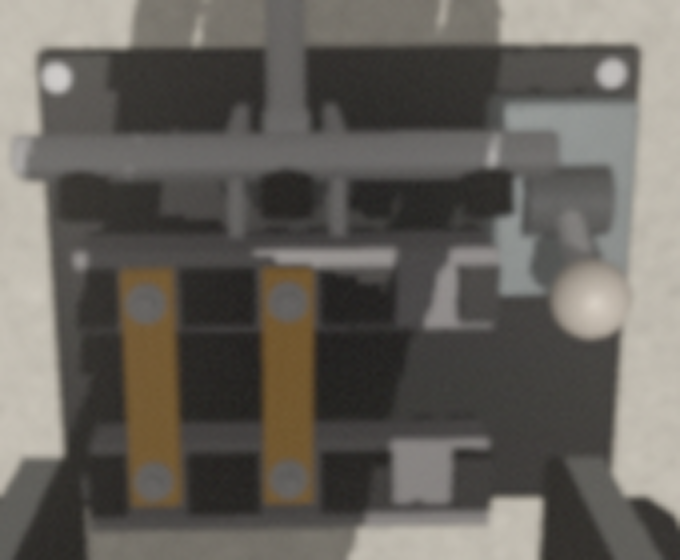

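```bash
python3 -m handwheel '70 -0.45 0.1 -4 0; 70 -0.45 0.1 -6.5 0; 70 -0.45 0.1 -7.7 0; 70 -0.45 0.1 -7.7 0; 0 -0.45 0.1 -7.7 0; 0 -0.45 0.1 -7.7 0;0 -0.45 0.1 -7.7 0;0 -0.45 0.1 -7.7 0; 0 -0.45 0.1 -7.7 0'; python3 - <<'E'
th=.1318
import numpy as np
for q in np.linspace(1.92,0,15):
    r=-.1*np.sin(.524-q)+.1*np.sin(.524-1.92); z=.1*np.cos(.524-q)-.1*np.cos(.524-1.92)
    print(round(q,2),(100*r*np.cos(th)).round(2),(100*r*np.sin(th)).round(2),(100*z).round(2))
E
```

```text
clock: 38.25
ee_pos: [0.6522, 0.0136, 0.0668]
eef_rot: [0.998, 0.065, 0.01, 0.013]
force: [-0.8, -5.7, 8.9]
opening: 0.0269
1.92 0.0 0.0 0.0
1.78 -0.33 -0.04 1.33
1.65 -0.83 -0.11 2.6
1.51 -1.5 -0.2 3.79
1.37 -2.33 -0.31 4.88
1.23 -3.3 -0.44 5.84
1.1 -4.39 -0.58 6.66
0.96 -5.58 -0.74 7.33
0.82 -6.84 -0.91 7.82
0.69 -8.17 -1.08 8.13
0.55 -9.52 -1.26 8.26
0.41 -10.88 -1.44 8.2
0.27 -12.21 -1.62 7.95
0.14 -13.5 -1.79 7.52
0.0 -14.72 -1.95 6.92
```

```bash
python3 -m handwheel '0 -0.33 -0.04 1.33 0; 0 -0.83 -0.11 2.6 0; 0 -1.5 -0.2 3.79 0; 0 -2.33 -0.31 4.88 0; 0 -3.3 -0.44 5.84 0; 0 -4.39 -0.58 6.66 0; 0 -5.58 -0.74 7.33 0; 0 -6.84 -0.91 7.82 0; 0 -6.84 -0.91 7.82 0'; python3 -c "
from h import *
s=manip.read_state();print(s['force'],s['wrist_torque'])"
```

```text
clock: 39.15
ee_pos: [0.5828, 0.0046, 0.1463]
eef_rot: [0.998, 0.065, 0.01, 0.013]
force: [0.0, 3.9, -4.5]
opening: 0.0266
[ 0.01000869  3.94587571 -4.45591985] [ 0.89377687 -0.12535618  0.16802263]
```

```bash
python3 -m handwheel '0 -0.7 -0.1 0.2 0; 0 -1.3 -0.17 0.25 0; 0 -2.7 -0.35 0.35 0; 0 -4.0 -0.53 0.3 0; 0 -5.3 -0.7 0.05 0; 0 -6.0 -0.8 -0.15 0; 0 -6.6 -0.88 -0.4 0; 0 -7.2 -0.95 -0.7 0; 0 -7.6 -1.0 -0.9 0; 0 -7.6 -1.0 -0.9 0'; python3 -c "
from h import *
s=manip.read_state();print(s['ee_pos'],s['force'],s['wrist_torque'])"
```

```text
clock: 40.15
ee_pos: [0.5065, -0.0056, 0.1384]
eef_rot: [0.998, 0.065, 0.011, 0.013]
force: [-4.9, 2.2, 12.1]
opening: 0.0268
[ 0.50647641 -0.00558127  0.13843293] [-4.86808959  2.15624719 12.09755039] [0.65751934 0.1873311  0.05192306]
```

```bash
python3 -m handwheel '0 -0.1 0 -0.1 0; 0 -0.2 0 -0.15 0; 0 -0.2 0 -0.15 0'; python3 -c "
from h import *
s=manip.read_state();print(s['ee_pos'],s['force'],s['wrist_torque'])
snap('wrist','w18.png')"
```

```text
clock: 40.45
ee_pos: [0.5045, -0.0058, 0.1374]
eef_rot: [0.998, 0.066, 0.011, 0.013]
force: [-1.7, -0.9, 6.0]
opening: 0.0266
[ 0.50450206 -0.00583384  0.13743379] [-1.73474084 -0.90450575  5.97157654] [ 0.28067154 -0.10354886 -0.02717553]
```

View pics/w18.png

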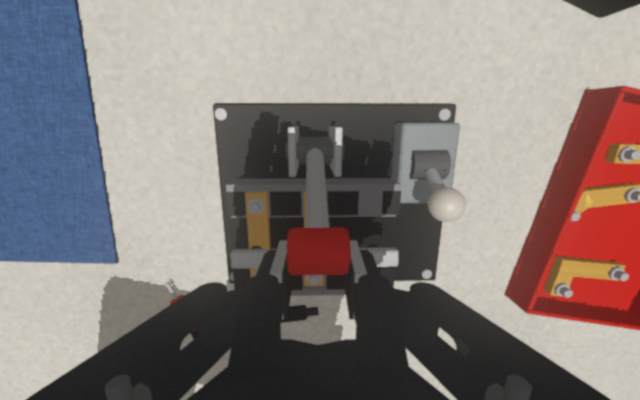

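```bash
python3 -m handwheel '0 -0.1 0 -0.1 0; 0 -0.2 0 -0.15 0; 0 -0.3 0 -0.2 0;0 -0.3 0 -0.2 0'; python3 -c "
from h import *
s=manip.read_state();print(s['ee_pos'],s['force'],s['wrist_torque'])"
```

```text
clock: 40.9
ee_pos: [0.5016, -0.0062, 0.1358]
eef_rot: [0.998, 0.066, 0.011, 0.014]
force: [-2.0, -2.4, 6.4]
opening: 0.0263
[ 0.50157517 -0.00624345  0.13577992] [-2.04052859 -2.38600223  6.37552875] [-0.36389994 -0.14759024 -0.02102242]
```

```bash
python3 -m handwheel '50 0 0 0 0; 60 0 0 0 0; 70 0 0 0 0; 70 0 0 3 0; 70 0 0 8 0; 70 0 0 12 0; 70 0 0 14 0; 70 0 0 14 0'; python3 - <<'E'
from h import *
s=manip.read_state();print(s['ee_pos'],s['force'])
snap('wrist','w19.png');snap('side')
v=V('side');cv2.imwrite('pics/s19.png',cv2.resize(v.im[140:250,280:400],None,fx=5,fy=5,interpolation=cv2.INTER_CUBIC)[:,:,::-1])
v=V('wrist');P=v.cloud();hsv=cv2.cvtColor(v.im,cv2.COLOR_RGB2HSV)
m=((hsv[...,0]<8)|(hsv[...,0]>172))&(hsv[...,1]>120); k=m.copy(); k[:]=0; k[190:245,280:345]=1; m&=k>0
Q=P[m];Q=Q[(Q[:,2]>.1)&(Q[:,2]<.2)];print(np.percentile(Q,[5,50,95],axis=0).round(4))
cv2.imwrite('pics/c19.png',cv2.resize(v.im[110:270,220:440],None,fx=3.5,fy=3.5,interpolation=cv2.INTER_CUBIC)[:,:,::-1])
E
```

```text
clock: 41.7
ee_pos: [0.5023, -0.0063, 0.2785]
eef_rot: [0.998, 0.066, 0.014, 0.014]
force: [0.7, 0.5, -0.0]
opening: 0.0597
[ 0.50232638 -0.00625586  0.27845311] [ 0.66848252  0.52630135 -0.03706288]
[[ 0.4962 -0.0165  0.1587]
 [ 0.5045 -0.0047  0.1614]
 [ 0.511   0.0073  0.1631]]
```

View pics/c19.png

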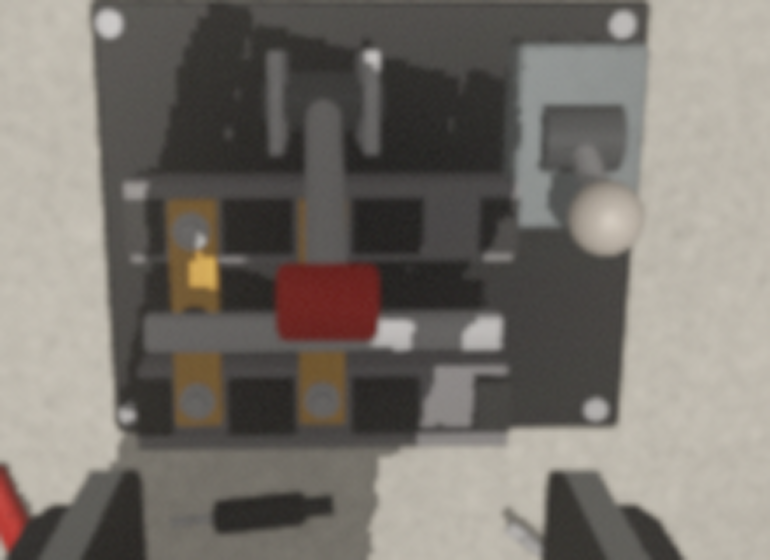

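View pics/s19.png

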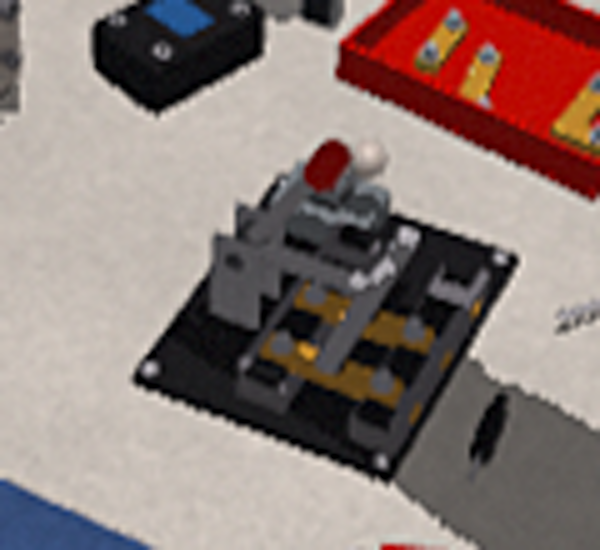

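```bash
python3 - <<'E'
from h import *
v=V('wrist');P=v.cloud()
O=np.array([.470,-.0092]);th=np.radians(7.55);ex=np.array([np.cos(th),np.sin(th)]);ey=np.array([-ex[1],ex[0]])
def F(p): d=p[:2]-O; return np.round([d@ex*1000,d@ey*1000,p[2]*1000],1)
# zoom 3.5, offset (220,110)
for n,(a,b) in dict(ball=(606,218),ballL=(572,218),ballR=(640,218),ballT=(606,184),ballB=(606,252),drum=(584,125),bar=(480,330),plate=(560,60)).items():
    u=220+(a+.5)/3.5-.5;w=110+(b+.5)/3.5-.5
    print(n,F(P[int(round(w)),int(round(u))]), 'z.08:',F(v.wz(u,w,.08)))
m=(P[...,2]>.06); 
uu,ww=np.meshgrid(np.arange(640),np.arange(400))
k=m&(uu>383)&(uu<404)&(ww>160)&(ww<184); Q=P[k]; print(Q[:,2].max(), F(Q.mean(0)), F(Q.min(0)),F(Q.max(0)))
E
```

```text
ball [ 46.3 -95.3  87. ] z.08: [ 45.3 -97.1  80. ]
ballL [ 44.9 -85.8  78.1] z.08: [ 45.3 -85.3  80. ]
ballR [  46.1 -106.3   85.9] z.08: [  45.2 -108.9   80. ]
ballT [ 57.2 -96.5  80.2] z.08: [ 56.9 -96.3  80. ]
ballB [ 33.3 -97.7  81.8] z.08: [ 33.4 -97.9  80. ]
drum [ 74.6 -96.4  44. ] z.08: [ 76.6 -87.5  80. ]
bar [  0.5 -58.5  61.4] z.08: [  5.8 -55.1  80. ]
plate [ 97.  -89.2  35.9] z.08: [ 97.7 -78.3  80. ]
0.42288709682278713 [ 46.4 -95.9  84.9] [  30.4 -107.2   60.8] [100.6   3.  422.9]
```

Ball measured at fixture (45.5, −97) mm, height 77 mm: switch off, as expected. Position closed fingers in front of it.

```bash
python3 -m handwheel '0 -0.3 -4 -2 0; 0 -0.5 -8 -4 0; 0 -0.5 -9.7 -8 0; 0 -0.5 -9.7 -12 0; 0 -0.5 -9.7 -16 0; 0 -0.5 -9.7 -19 0; 0 -0.5 -9.7 -21.2 0; 0 -0.5 -9.7 -21.2 0'; python3 - <<'E'
from h import *
s=manip.read_state();print(s['ee_pos'],s['force'],2*np.degrees(np.arctan2(s['eef_rot'][1],s['eef_rot'][0])))
snap('wrist','w20.png')
E
```

```text
clock: 42.6
ee_pos: [0.4941, -0.1025, 0.0597]
eef_rot: [0.998, 0.066, 0.008, 0.012]
force: [0.7, 0.7, 1.1]
opening: -0.0003
[ 0.49407376 -0.10251931  0.05965426] [0.68246045 0.71702179 1.06157601] 7.52514330992061
```

View pics/w20.png

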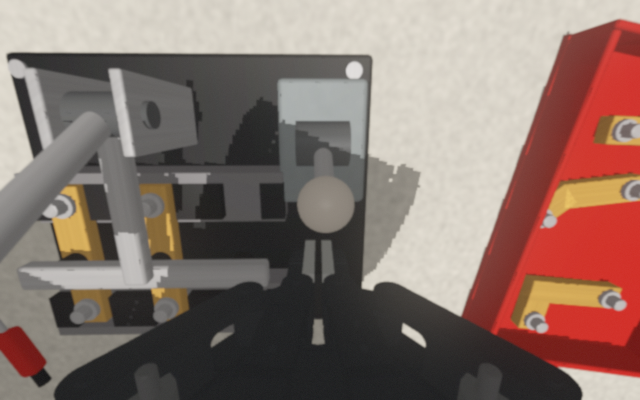

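```bash
python3 -m handwheel '0 1 0.05 0.5 0; 0 2 0.2 0.6 0; 0 3 0.3 0.6 0; 0 4 0.45 0.6 0; 0 5 0.6 0.6 0; 0 5.6 0.65 0.6 0; 0 5.8 0.7 0.6 0; 0 5.8 0.7 0.6 0'; python3 - <<'E'
from h import *
s=manip.read_state();print(s['ee_pos'],s['force'])
snap('wrist','w21.png')
E
```

```text
clock: 43.45
ee_pos: [0.552, -0.0958, 0.0672]
eef_rot: [0.998, 0.066, 0.007, 0.012]
force: [-8.5, -1.8, 3.9]
opening: -0.0001
[ 0.55201132 -0.09579828  0.06720912] [-8.47713076 -1.79119668  3.90941341]
```

View pics/w21.png

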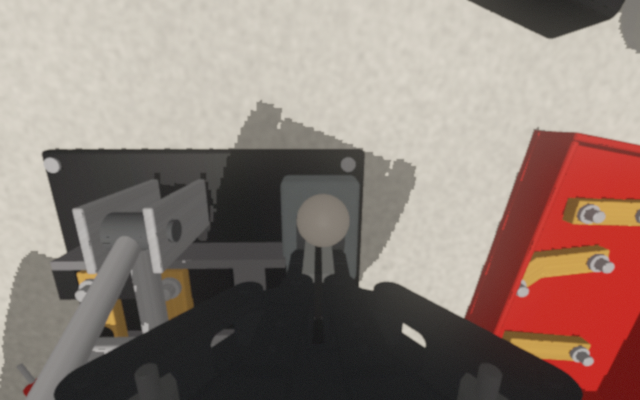

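```bash
cat >> h.py <<'E'
O=np.array([.470,-.0092]);th=np.radians(7.55);ex=np.array([np.cos(th),np.sin(th)]);ey=np.array([-ex[1],ex[0]])
def F(p): d=p[:2]-O; return np.round([d@ex*1000,d@ey*1000,p[2]*1000],1)
E
python3 - <<'E'
from h import *
v=V('wrist');P=v.cloud()
for u,w in [(323,197),(323,221),(323,245),(300,221),(347,221)]: print(F(P[w,u]),F(v.wz(u,w,.077)))
E
python3 -m handwheel '0 0.2 0.02 0 0; 0 0.4 0.05 0 0; 0 0.4 0.05 0 0'; python3 - <<'E'
from h import *
s=manip.read_state();print(s['ee_pos'],s['force'])
snap('wrist')
v=V('wrist');P=v.cloud()
for u,w in [(323,197),(323,221),(323,245)]: print(F(P[w,u]),F(v.wz(u,w,.077)))
E
```

```text
[105.3 -98.6  79.3] [104.7 -98.7  77. ]
[ 96.6 -98.3  88.5] [ 92.5 -98.8  77. ]
[ 83.2 -98.5  84.6] [ 79.8 -98.9  77. ]
[ 94.5 -87.8  82.3] [ 92.6 -87.6  77. ]
[  93.9 -110.    81.2] [  92.4 -110.5   77. ]
clock: 43.8
ee_pos: [0.5524, -0.0956, 0.067]
eef_rot: [0.998, 0.066, 0.003, 0.012]
force: [-22.8, -8.9, 14.5]
opening: -0.0001
[ 0.55243376 -0.09556117  0.06704771] [-22.83638191  -8.93504842  14.53083086]
[105.3 -98.5  77. ] [105.3 -98.5  77. ]
[ 97.  -98.2  87.5] [ 93.2 -98.6  77. ]
[ 84.2 -98.3  85.3] [ 80.4 -98.7  77. ]
```

Lever is at its end stop (more force, no travel), ball at fixture x ≈ 93–94 mm. Back off and check.

```bash
python3 -m handwheel '0 -1 -0.1 0 0; 0 -2.5 -0.3 0.5 0; 0 -3 -0.4 4 0; 0 -3 -0.4 9 0; 0 -3 -2 14 0; 0 -1 -5 19 0; 0 0 -8 22 0; 0 0 -8 22 0'; python3 - <<'E'
from h import *
s=manip.read_state();print(s['ee_pos'],s['force'])
snap('wrist','w22.png');snap('side','s22.png')
v=V('side');cv2.imwrite('pics/s22c.png',cv2.resize(v.im[140:250,280:400],None,fx=5,fy=5,interpolation=cv2.INTER_CUBIC)[:,:,::-1])
E
```

```text
clock: 44.65
ee_pos: [0.5545, -0.1784, 0.2915]
eef_rot: [0.998, 0.065, 0.007, 0.014]
force: [-0.8, -0.2, -0.6]
opening: -0.0001
[ 0.55453678 -0.17844213  0.29147375] [-0.84321256 -0.18335517 -0.5855057 ]
```

View pics/w22.png

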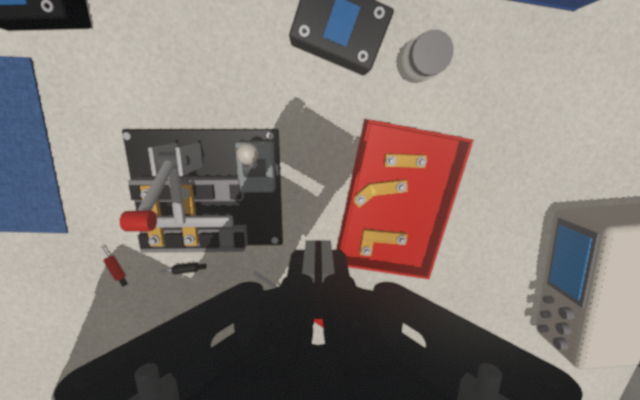

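View pics/s22c.png

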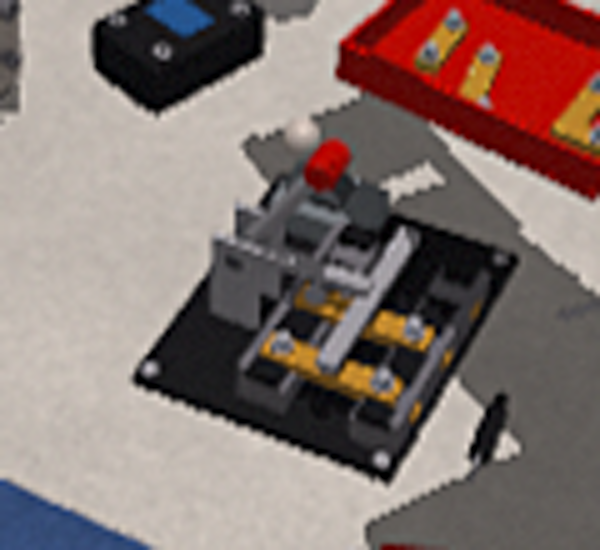

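View pics/s22.png

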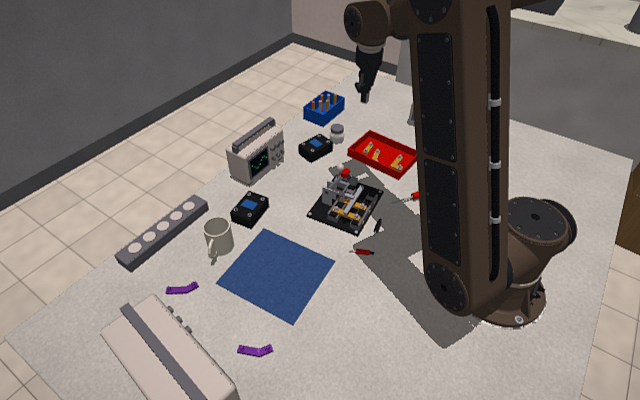

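```bash
python3 - <<'E'
from h import *
v=V('wrist');P=v.cloud()
print('ball',F(P[153,247]),[F(v.wz(u,w,.077)) for u,w in [(247,143),(247,154),(247,164)]])
hsv=cv2.cvtColor(v.im,cv2.COLOR_RGB2HSV)
br=((hsv[...,0]>8)&(hsv[...,0]<25)&(hsv[...,1]>120)&(hsv[...,2]>80));br[:,:130]=0;br[:,205:]=0
Q=P[br]; f=np.array([F(q) for q in Q]); 
for lo,hi in [(-15,15),(35,65)]:
    g=f[(f[:,1]>lo)&(f[:,1]<hi)]
    for a,b in [(-46,-15),(15,46)]:
        h=g[(g[:,0]>a)&(g[:,0]<b)]; print(lo,a,len(h),np.median(h,0) if len(h) else None)
E
```

```text
ball [  94.4 -101.4   89.9] [array([105. , -99.5,  77. ]), array([ 91.8, -98.6,  77. ]), array([ 79.6, -97.8,  77. ])]
-15 -46 141 [-24.6  -4.   39.7]
-15 15 152 [25.65 -7.5  39.7 ]
35 -46 132 [-25.5   43.25  39.75]
35 15 42 [42.1  48.7  39.45]
```

Both bars read 39.4–39.8 mm at each end (40 mm expected, so flat on the rails). Handing in.

```bash
python3 -c "
from h import *
print(manip.close_job())"
```

```text
the job is handed in; nothing more can be done
None
```

The job is done and handed in at about 45 s on the robot's clock. Five bars were on the mat: two good ones and three faulty ones.

I opened the clamp, which was found shut, and put the two good bars in slots 1 and 2. The short, L-bent and kinked bars went into the red tray. I then led the clamp shut, let go of it, and pushed the test switch on last.

- **Good bars:** both lie flat, with their tops at 39.4–39.8 mm at each end (40 mm expected).
- **Clamp:** the red grip sits where it should with the feet on bars (about 0 rad).
- **Switch:** the lever was pushed against its end stop. Afterwards its ball measured 92–94 mm along the fixture's x (about 94 mm expected). That measurement varies by about 2 mm.
- **Rejects and the rest:** all three faulty bars are in the tray and the mat is empty. Nothing else on the bench was touched, as far as the pictures show, including the purple look-alikes.

No check failed or disagreed.

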